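# Sweep glass chunks from under the hand bridge into the sorting frame

## Task

Clear the light box of glass offcuts: with the pusher, sweep the red chunk and the two blue chunks across the surface (two of the three lie under the front of the wooden bridge) into the bay of the sorting frame marked with their own colour, each right inside its bay, and none into the wrong bay on the way. Keep the gripper off the glass, keep the chunks down on the surface, and leave the bottle, jar and cup where they stand. Then stand the pusher upright in the middle of its cork pad and let go.

Things in the scene. Friction and masses are not known exactly. Their poses are not given: they have to be found in the camera images.
- pusher: scrap pusher standing upright on its cork pad: black rubber foot 64 mm wide (own y) and 34 mm deep (own x) at the bottom, narrowing to about 15 mm deep 28 mm up, an aluminium ferrule up to 40 mm, and a dark square wooden handle 22 x 22 mm from 40 to 190 mm height; about 160 g; the two sweeping faces (own +x and -x) are alike. Origin at the centre of the foot's underside, own z up along the handle
- pad: cork pad 100 x 110 mm, 2 mm thick, fixed; origin at the centre of its underside (surface level)
- ruby_chunk: red faceted block of slab glass, about 32 x 28 mm across and 18 mm tall, about 40 g; origin at its middle (9 mm above the surface as it lies)
- cobalt_chunk_1: blue faceted block of slab glass, about 32 x 28 mm across and 18 mm tall, about 40 g; origin at its middle (9 mm above the surface as it lies)
- cobalt_chunk_2: blue faceted block of slab glass, about 32 x 28 mm across and 18 mm tall, about 40 g; origin at its middle (9 mm above the surface as it lies) (same as the other blue one)
- frame: fixed pale wooden sorting frame on the surface near the robot, without a floor: walls 22 mm tall and 8 mm thick; two bays side by side along own y, each 110 mm wide (y) and 84 mm deep (x), closed at the back (-x, towards the robot) and open at the front (+x); bay centres at own y = +59 and -59 mm; mouths at own x = +42 mm, inner face of the back wall at -42 mm. Origin at surface level at the middle of the divider
- bay_ruby: the bay for red glass, marked by a red strip 6 mm tall on top of its back wall; origin at surface level at the centre of that bay (mouth at own x = +42 mm, side walls at own y = +-55 mm), axes as the frame's; it may be either bay
- bay_cobalt: the bay for blue glass, marked by a blue strip 6 mm tall on top of its back wall; origin and axes as for the red one; the other bay
- bridge: fixed wooden hand bridge: a board 170 mm deep (own x), 460 mm long (own y) and 14 mm thick with its underside 175 mm above the surface, on two 18 mm thick end legs whose centres lie at own y = +-210 mm; a 12 mm block on each leg's inner side reaches in to own y = +-188 mm at the top. Origin at surface level under the middle of its front edge (the edge towards the robot); own x points back, under the board. Nothing stands on it
- glass_bottle: loose stoppered glass bottle, 47 mm across, 81 mm tall, under the bridge's front edge; origin at the centre of its underside
- glass_jar: loose glass jar with a white lid, 60 mm across, 88 mm tall, standing at the back under the bridge; origin at the centre of its underside
- plastic_cup: loose pale plastic cup, 71 mm across, 56 mm tall, 30 g, standing to one side of the frame (the pad is at the other side); origin at the centre of its underside

How it is judged:
By the outcome, as a careful person would: the job done as asked, in the order asked, and still so for the second after the job is handed in, with the robot touching nothing.
It also fails if it takes over 72 s, if anything falls off the work surface, if the arm or the gripper's body presses on something with over 40 N, if the wrist force passes 120 N, or if a joint passes its speed limit or range.

## Robot

A 6-joint arm with a two-finger parallel gripper is mounted at the origin on a cart in front of the work surface, level with it; the furniture and walls round the work are solid. World frame = base frame: x ahead of the robot, y to its left, z up, the work surface at z = 0. Lengths are in mm, angles in degrees, forces in N, time in s.
With the tool pointing down it reaches from about 300 to 850 mm from the base axis. Payload 4.2 kg.
Tool frame: the origin (TCP) lies on the centre line of the jaws, within the pads' length; the fingertips stand 14 mm ahead of it and the grasp point (between the pads) lies 5 mm behind it; z points along the fingers, y is the line along which they close (so a half turn about z gives the same grasp; the last joint's range is limited). The gripper opens to 91 mm and grips with 3 to 60 N. Pads are 32 mm wide; open, the fingers measure 118 mm over their backs; the gripper's body (76 mm by 178 mm) begins 60 mm behind the grasp point.
Start: joints at [62.624, 18.312, 89.639, -0, 72.044, -1.146], TCP at [254.141, 515.807, 203.776] pointing down, gripper open.
Joint ranges: [-177.97, 177.97], [-48.28, 115.42], [12.27, 149.76], [-77.06, 257.06], [2.81, 150.46], [-146.56, 146.56]. Speed limits (degrees/s): [147.25, 147.25, 180, 180, 180, 180].

## Interface

Orientations are given as [roll, pitch, yaw] about the fixed x, y, z axes, in that order (R = Rz(yaw) Ry(pitch) Rx(roll)).
In Python, from workcell import env gives the robot as it stands.
- The arm moves only by the tool arm_command, never from a script. Its argument "motion" is a list of rows, each an object with "offset": the shift along the tool's x, y, z in m, a list of three; "spin": the turn about the tool's z in rad. In form: [{"offset": [tx, ty, tz], "spin": spin}, ...]. A call has 1 to 5 rows; each row shifts and turns the commanded pose from where the row before left it, along the tool's axes as they then stand; what a row does not reach is not made up. A row lasts 1/8 s, in which the tool goes at most 62.5 mm and 10.7 degrees, less where a joint would pass 70% of its speed; a pose out of reach is approached as far as the arm can. A call with a gripper value outside its range is refused whole. "jaw" is the finger opening in m, from 0 to 0.0912, set as the call begins (left out, the last holds). The fingers move at their own pace and stop on an object; "newtons" is the grip in N (left out, the last holds). Time passes only in rows, so rows that do not move let the fingers close. It gives the time, the measured TCP pose, the force, the opening and the grip force at its end, in the units of the state.
- env.state(): the state, without advancing time (a new reading comes with each control period).
- env.grab_frame(name): name is "side" or "top" or "wrist"; returns (picture, depth): 400x640x3 uint8, blue, green, red; 400x640 float32, mm along the optical axis (not along the pixel's ray), 0 where there is no reading.
- env.camera_model(name): a dict with "fx", "fy", "cx", "cy" (pixels), "k1" (the pictures are not rectified: a ray, as slopes to the right and down, at radius r is drawn at 1 + k1 r^2 times it, then the intrinsics apply), "eye" and "rotation" of the camera in the world; the wrist camera has in their place "hand_eye" (4x4, takes a point from camera to tool coordinates, whose origin is the TCP and whose axes are the flange's). Camera axes: x right, y down, z forward; pixel columns grow to the right and rows downward; lengths in mm; the calibration is good to about 2 mm. A picture is of the moment at which its call begins: read the wrist's pose just before it. camera_model takes no time and is no camera call.
- env.job_done(): hands the job in; it is judged then, once.
Trained networks look in the newest picture that a camera, given by its name, has taken for a name from the list of things; names that differ only in an ending like _2 or _b are one class to them, and where a whole thing is asked for, a point or a joint stands for the part that bears it (a point fixed in the world has none). Each returns a list of dicts, best first, with "score" (0 to 1); they miss things now and then, are a little off and sometimes report something else, mostly with a low value. They report only what shows in the picture. A call takes as long as a camera call.
- env.boxes_of(camera, target): "bbox" ([left, top, right, bottom] in pixels, round what is visible of it).
- env.pinpoint(camera, target): "location" ([column, row] in pixels: a listed point, or the origin of a listed thing).
The state is a dict: "time_s": time; "qpos": joint angles; "qvel": joint speeds; "effort": joint torques, N m; "ee_pos": TCP position; "ee_rot": TCP orientation; "force": force on the tool from outside, world axes, zero at the start; "torque": the same for the moment, N m; "gripper_width": finger opening in mm; "gripper_force": force on a finger pad.
Only numpy, scipy, OpenCV 4.12 (cv2) and the standard library are available. Lean on these libraries where they do the work, as an engineer would, in place of code of your own. Each camera call takes 0.05 s, during which the arm holds its last target. There are 200 camera calls.

## Working session

There is one attempt and no reset: what is moved stays moved. The work goes in short steps, Python scripts to look and compute and a tool call to move; the robot and the scene stay as the last step left them, time stands still between calls to the robot, and variables do not carry over. Pictures are saved under pics/ and viewed, at most 10 in all, crops included, and the job is handed in when it is done.

Besides the shell and the picture viewer there is one more tool, called after "Request:" as name(argument=value, ...) on one line, values as JSON. arm_command: Moves the arm, as the interface text tells. Its arguments: {"type":"object","properties":{"motion":{"type":"array"},"jaw":{"type":"number"},"newtons":{"type":"number"}},"required":["motion"]}

```bash
ls; mkdir -p pics
cat > h.py <<'E'
import numpy as np, cv2
from scipy.spatial.transform import Rotation as R
from workcell import env
def ray(cam,px):
    m=env.camera_model(cam)
    K=np.array([[m['fx'],0,m['cx']],[0,m['fy'],m['cy']],[0,0,1.]])
    p=cv2.undistortPoints(np.array([[px]],float),K,np.array([m['k1'],0,0,0.]))[0,0]
    d=np.array([p[0],p[1],1.])
    if 'eye' in m: return np.array(m['eye']),np.array(m['rotation'])@d
    s=env.state(); T=np.array(m['hand_eye']); Rw=R.from_euler('xyz',s['ee_rot'],degrees=True).as_matrix()
    return Rw@T[:3,3]+np.array(s['ee_pos']),Rw@(T[:3,:3]@d)
def atz(cam,px,z):
    o,d=ray(cam,px); return o+d*(z-o[2])/d[2]
def atd(cam,px,depth):
    o,d=ray(cam,px); return o+d*depth
E
python3 - <<'E'
from h import *
print(env.state())
for c in ['side','top']:
    print(c,env.camera_model(c))
    im,d=env.grab_frame(c); cv2.imwrite(f'pics/{c}1.png',im); np.save(f'{c}_d.npy',d)
    for n,z in [('pusher',0),('pad',0),('ruby_chunk',9),('cobalt_chunk_1',9),('frame',0),('bay_ruby',0),('bay_cobalt',0),('bridge',0),('glass_bottle',0),('glass_jar',0),('plastic_cup',0)]:
        for r in env.pinpoint(c,n)[:3]:
            print(n,round(r['score'],2),np.round(r['location']),np.round(atz(c,r['location'],z)))
E
```

```text
pics
{'time_s': 0.0, 'qpos': array([ 6.26225880e+01,  1.83515430e+01,  8.97077382e+01,  2.69592589e-04,
        7.20421107e+01, -1.14644374e+00]), 'qvel': array([ 0.05925575,  0.00866379,  0.13639894,  0.02271074, -0.04661752,
       -0.07519734]), 'effort': array([-1.20616984e-03, -4.12468243e+01, -2.31966448e+01,  7.23495358e-02,
        4.59504244e-02, -1.34742995e-04]), 'ee_pos': array([253.90553641, 515.31797532, 202.91224299]), 'ee_rot': array([-1.79898633e+02, -2.28489767e-03,  1.53768946e+02]), 'force': array([-0.33097874, -0.00322664,  0.63729181]), 'torque': array([-0.04527325,  0.00095688, -0.01686428]), 'gripper_force': 0.0, 'gripper_width': 91.32487038980167}
side {'fx': 466.45413665853675, 'fy': 466.45413665853675, 'cx': 313.2462946521069, 'cy': 200.23956249086842, 'k1': -0.002486746915052699, 'eye': array([-469.90127996, -208.978486  ,  534.66408415]), 'rotation': array([-113.98992235,    1.4296623 ,  -80.98865248])}Traceback (most recent call last):
  File "<stdin>", line 8, in <module>
  File "h.py", line 13, in atz
    o,d=ray(cam,px); return o+d*(z-o[2])/d[2]
                                         ~^^^
IndexError: invalid index to scalar variable.
```

```bash
sed -i "s/np.array(m\['rotation'\])@d/R.from_euler('xyz',m['rotation'],degrees=True).as_matrix()@d/" h.py
python3 - <<'E'
from h import *
for c in ['side','top']:
    print(c,env.camera_model(c))
    im,d=env.grab_frame(c); cv2.imwrite(f'pics/{c}1.png',im); np.save(f'{c}_d.npy',d)
    for n,z in [('pusher',0),('pad',0),('ruby_chunk',9),('cobalt_chunk_1',9),('frame',0),('bay_ruby',0),('bay_cobalt',0),('bridge',0),('glass_bottle',0),('glass_jar',0),('plastic_cup',0)]:
        for r in env.pinpoint(c,n)[:3]:
            print(n,round(r['score'],2),np.round(r['location']),np.round(atz(c,r['location'],z)))
print(env.camera_model('wrist'), env.state()['time_s'])
E
```

```text
side {'fx': 466.45413665853675, 'fy': 466.45413665853675, 'cx': 313.2462946521069, 'cy': 200.23956249086842, 'k1': -0.002486746915052699, 'eye': array([-469.90127996, -208.978486  ,  534.66408415]), 'rotation': array([-113.98992235,    1.4296623 ,  -80.98865248])}
pusher 0.58 [419. 236.] [ 536. -292.    0.]
pad 0.96 [423. 238.] [ 524. -299.    0.]
ruby_chunk 0.6 [348. 202.] [ 690. -109.    9.]
cobalt_chunk_1 0.52 [306. 229.] [521. -21.   9.]
cobalt_chunk_1 0.51 [283. 198.] [703.  76.   9.]
frame 0.9 [304. 248.] [447. -30.   0.]
bay_ruby 0.46 [283. 198.] [724.  83.   0.]
bay_ruby 0.42 [275. 245.] [454.  40.   0.]
bay_cobalt 0.65 [328. 249.] [449. -83.   0.]
glass_bottle 0.78 [312. 211.] [644. -16.   0.]
glass_bottle 0.56 [326. 246.] [460. -77.   0.]
glass_jar 0.93 [316. 191.] [780.  -4.   0.]
plastic_cup 0.65 [177. 229.] [506. 307.   0.]
top {'fx': 399.8665588776453, 'fy': 399.8665588776453, 'cx': 315.9376211436751, 'cy': 203.75754636630074, 'k1': -0.026291857488747888, 'eye': array([ 510.55007498,   11.98099703, 1064.90463456]), 'rotation': array([-174.20968475,   -0.18827837,  -89.9
[... 163 characters left out ...]
 [323. 234.] [536. -11.   9.]
cobalt_chunk_1 0.38 [287. 178.] [686.  87.   9.]
frame 0.77 [328. 266.] [453. -23.   0.]
glass_bottle 0.58 [324. 188.] [660. -14.   0.]
plastic_cup 0.74 [202. 242.] [516. 311.   0.]
{'fx': 294.5441410611082, 'fy': 294.5441410611082, 'cx': 318.6002295303688, 'cy': 202.23632687697886, 'k1': -0.003330584029805464, 'hand_eye': array([[-4.30580114e-04, -9.59210747e-01, -2.82691629e-01,
         8.01329719e+01],
       [ 9.99999883e-01, -3.50836363e-04, -3.32709019e-04,
        -1.07587651e+00],
       [ 2.19959564e-04, -2.82691739e-01,  9.59210786e-01,
        -1.81399365e+02],
       [ 0.00000000e+00,  0.00000000e+00,  0.00000000e+00,
         1.00000000e+00]])} 1.3
```

View pics/side1.png

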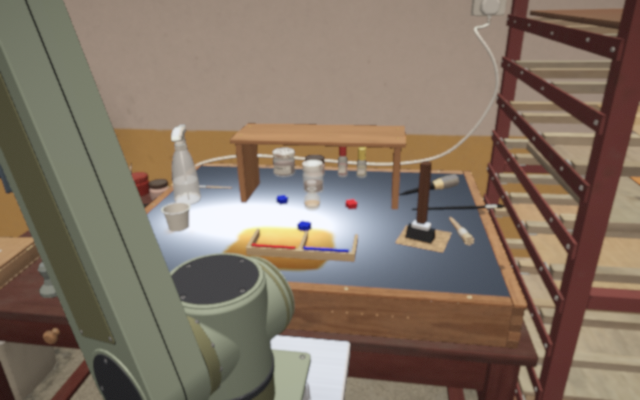

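View pics/top1.png

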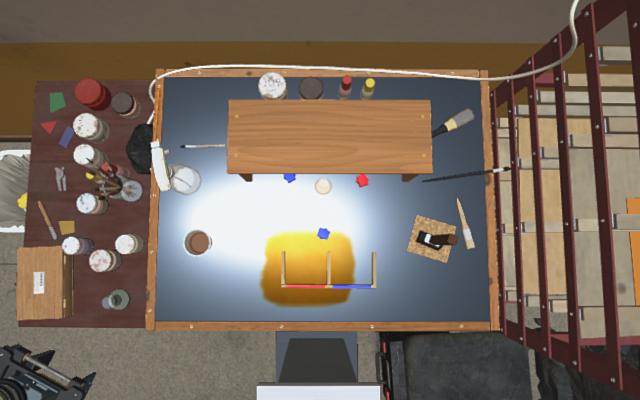

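```bash
cat > seg.py <<'E'
from h import *
def blobs(cam,im,z=9,amin=8):
    hsv=cv2.cvtColor(im,cv2.COLOR_BGR2HSV)
    out=[]
    for n,ms in [('red',[((0,150,90),(6,255,255)),((174,150,90),(180,255,255))]),('blue',[((108,150,90),(128,255,255))])]:
        m=sum(cv2.inRange(hsv,a,b) for a,b in ms)
        k,l,s,c=cv2.connectedComponentsWithStats(m)
        for i in range(1,k):
            if s[i,4]>=amin:
                p=atz(cam,c[i],z)
                if 300<p[0]<800 and abs(p[1])<400: out.append((n,s[i].tolist(),np.round(c[i],1),np.round(p,1)))
    return out
E
python3 - <<'E'
from seg import *
for c in ['top','side']:
    im=cv2.imread(f'pics/{c}1.png')
    for b in blobs(c,im): print(c,b)
im=cv2.imread('pics/top1.png')
a=cv2.resize(im[150:300,180:470],(783,405),interpolation=cv2.INTER_CUBIC)
cv2.imwrite('pics/topcrop.png',a)
E
```

```text
top ('red', [357, 174, 11, 13, 103], array([362.1, 179.8]), array([ 682.1, -114.6,    9. ]))
top ('red', [287, 285, 38, 3, 99], array([307. , 286.2]), array([402.1,  31.7,   9. ]))
top ('blue', [284, 174, 11, 8, 71], array([289.3, 176.8]), array([689.8,  80. ,   9. ]))
top ('blue', [318, 229, 11, 10, 83], array([323.1, 233.2]), array([539.7, -10.3,   9. ]))
top ('blue', [333, 285, 38, 3, 94], array([349.6, 286.2]), array([402. , -79.2,   9. ]))
side ('red', [347, 200, 9, 8, 62], array([351.1, 203.6]), array([ 683.2, -116.9,    9. ]))
side ('red', [252, 243, 43, 6, 83], array([272., 246.]), array([432. ,  42.8,   9. ]))
side ('blue', [278, 196, 9, 7, 52], array([281.8, 198.8]), array([695.6,  78.3,   9. ]))
side ('blue', [299, 222, 11, 8, 65], array([303.9, 225.4]), array([541.6, -11.8,   9. ]))
side ('blue', [320, 249, 9, 1, 9], array([324., 249.]), array([431.8, -77.1,   9. ]))
side ('blue', [336, 250, 11, 1, 11], array([341., 250.]), array([ 431.8, -115.4,    9. ]))
```

View pics/topcrop.png

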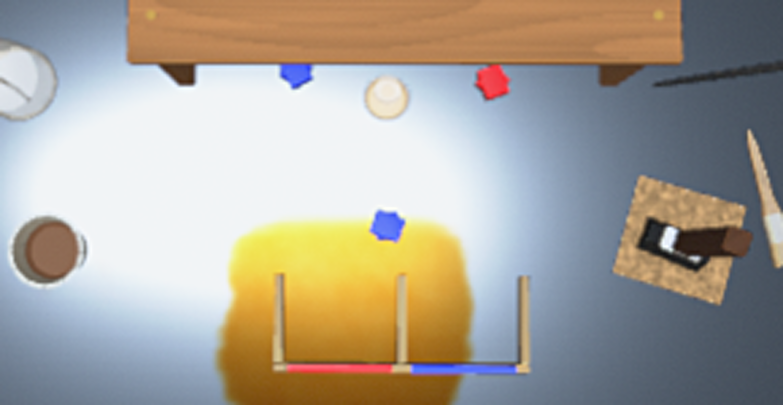

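Run:
```python
from seg import *
for c in ['top','side']:
    d=np.load(f'{c}_d.npy'); im=cv2.imread(f'pics/{c}1.png')
    H,W=d.shape
    P=np.zeros((H,W,3))
    for v in range(120,300):
        for u in range(150,500):
            if d[v,u]>0: P[v,u]=atd(c,(u,v),d[v,u])
    np.save(f'{c}_P.npy',P)
    m=(P[...,2]>165)&(P[...,2]<205)&(abs(P[...,1])<260)&(P[...,0]>600)&(P[...,0]<900)
    q=P[m]; print(c,'board',len(q),q.min(0),q.max(0),np.median(q[:,2]))
    for u in (240,260,290,330,360,400,420):
        col=P[:,u]; mm=m[:,u]
        if mm.any(): print(u,np.round(col[mm][-3:],0).tolist())
    # pusher handle top
    m=(P[...,2]>165)&(P[...,1]<-240)&(P[...,1]>-380)&(P[...,0]<620)&(P[...,0]>400)
    print('handle',m.sum(),np.round(np.median(P[m],0),1) if m.any() else '')
    m=(P[...,2]>60)&(P[...,2]<150)&(P[...,1]<-240)&(P[...,1]>-380)&(P[...,0]<620)&(P[...,0]>400)
    print('handle mid',m.sum(),np.round(np.median(P[m],0),1), P[m].min(0),P[m].max(0))
    m=(P[...,2]>60)&(P[...,2]<100)&(abs(P[...,1])<60)&(P[...,0]<720)&(P[...,0]>600); print('bottle',m.sum(),np.round(np.median(P[m],0)),P[m].min(0),P[m].max(0))
    m=(P[...,2]>40)&(P[...,2]<70)&(P[...,1]>200)&(P[...,1]<400)&(P[...,0]<600)&(P[...,0]>400); print('cup',m.sum(),np.round(np.median(P[m],0)),P[m].min(0),P[m].max(0))
    m=(P[...,2]>15)&(P[...,2]<26)&(abs(P[...,1])<180)&(P[...,0]<520)&(P[...,0]>350); print('frame',m.sum(),P[m].min(0),P[m].max(0))
    for b in blobs(c,im):
        x,y,w,h,_=b[1]; print(b[0],np.round(np.nanmedian(P[y:y+h,x:x+w].reshape(-1,3),0)), np.round(atz(c,(x,y+h),9)),np.round(atz(c,(x+w,y),9)))
for px in [(230.5,173.5),(431,173.5)]: print('edge',atz('top',px,189))
for px in [(283.3,252),(328.9,252),(374.5,252.5),(283.3,287),(328.5,287),(374,287)]: print('frame',atz('top',px,22))
for px in [(417,215.5),(456,226.5),(447,262.5),(407.5,251)]: print('pad',atz('top',px,2))
for px in [(235,126),(406,128),(235,140),(406,148)]: pass
```

```text
Traceback (most recent call last):
  File "h.py", line 15, in atd
    o,d=ray(cam,px); return o+d*depth
        ~~~^^^^^^^^
  File "h.py", line 5, in ray
    m=env.camera_model(cam)
ValueError: time passes only in moves, steps and waits
```

```bash
cat > h.py <<'E'
import numpy as np, cv2, functools
from scipy.spatial.transform import Rotation as R
from workcell import env
model=functools.cache(lambda c: env.camera_model(c))
def rays(cam,px,s=None):
    """origin and Nx3 directions (unit depth) for pixels px (N,2)"""
    m=model(cam)
    K=np.array([[m['fx'],0,m['cx']],[0,m['fy'],m['cy']],[0,0,1.]])
    p=cv2.undistortPoints(np.asarray(px,float).reshape(-1,1,2),K,np.array([m['k1'],0,0,0.]))[:,0]
    d=np.c_[p,np.ones(len(p))]
    if 'eye' in m: return np.array(m['eye']),d@R.from_euler('xyz',m['rotation'],degrees=True).as_matrix().T
    s=s or env.state(); T=np.array(m['hand_eye']); Rw=R.from_euler('xyz',s['ee_rot'],degrees=True).as_matrix()
    return Rw@T[:3,3]+np.array(s['ee_pos']),d@T[:3,:3].T@Rw.T
def atz(cam,px,z,s=None):
    o,d=rays(cam,[px],s); return o+d[0]*(z-o[2])/d[0][2]
def cloud(cam,d,s=None):
    H,W=d.shape; u,v=np.meshgrid(np.arange(W),np.arange(H))
    o,r=rays(cam,np.c_[u.ravel(),v.ravel()],s)
    return np.where((d>0)[...,None],(o+r*d.reshape(-1,1)).reshape(H,W,3),np.nan)
E
python3 - <<'E'
from seg import *
for c in ['top','side']:
    d=np.load(f'{c}_d.npy'); im=cv2.imread(f'pics/{c}1.png')
    P=cloud(c,d)
    def box(n,lo,hi):
        m=((P>lo)&(P<hi)).all(-1); q=P[m]
        print(c,n,len(q),*( [np.round(f(q,0)).tolist() for f in (np.median,np.min,np.max)] if len(q) else []))
    box('board',(600,-260,165),(900,260,205))
    box('edge L',(600,150,165),(900,200,205)); box('edge R',(600,-200,165),(900,-150,205))
    box('handletop',(400,-380,165),(620,-240,210))
    box('handle mid',(400,-380,60),(620,-240,150))
    box('bottle',(600,-60,60),(720,60,100)); box('cup',(400,200,40),(600,400,70)); box('frame',(350,-180,15),(520,180,27))
    for b in blobs(c,im):
        x,y,w,h,_=b[1]; print(b[0],np.round(np.nanmedian(P[y:y+h,x:x+w].reshape(-1,3),0)), np.round(atz(c,(x,y+h),9)),np.round(atz(c,(x+w,y),9)))
for px in [(230.5,173.5),(431,173.5)]: print('edge',atz('top',px,189))
for px in [(283.3,252),(328.9,252),(374.5,252.5),(283.3,287),(328.5,287),(374,287)]: print('frame',atz('top',px,22))
for px in [(417,215.5),(456,226.5),(447,262.5),(407.5,251)]: print('pad',atz('top',px,2))
E
```

```text
top board 15096 [752.0, -20.0, 188.0] [668.0, -251.0, 178.0] [840.0, 208.0, 194.0]
top edge L 1634 [750.0, 175.0, 189.0] [668.0, 150.0, 179.0] [837.0, 200.0, 194.0]
top edge R 1638 [751.0, -175.0, 188.0] [669.0, -200.0, 179.0] [839.0, -150.0, 194.0]
top handletop 133 [522.0, -286.0, 190.0] [511.0, -302.0, 165.0] [535.0, -277.0, 194.0]
top handle mid 124 [523.0, -280.0, 108.0] [511.0, -290.0, 60.0] [535.0, -276.0, 150.0]
top bottle 88 [664.0, -9.0, 78.0] [653.0, -21.0, 68.0] [676.0, 4.0, 84.0]
top cup 217 [513.0, 324.0, 54.0] [481.0, 274.0, 40.0] [551.0, 344.0, 60.0]
top frame 493 [429.0, -23.0, 21.0] [401.0, -145.0, 15.0] [493.0, 99.0, 27.0]
red [ 680. -113.   17.] [ 663. -101.    9.] [ 698. -131.    9.]
red [404.  35.  28.] [397.  84.   9.] [405. -15.   9.]
blue [687.  80.  17.] [676.  94.   9.] [698.  65.   9.]
blue [539. -10.  17.] [524.   3.   9.] [551. -26.   9.]
blue [404. -83.  28.] [397. -36.   9.] [ 405. -135.    9.]
side board 3704 [720.0, -34.0, 187.0] [663.0, -254.0, 165.0] [842.0, 205.0, 189.0]
side edge L 386 [718.0, 176.0, 187.0] [665.0, 150.0, 165.0] [841.0, 200.0, 18
[... 723 characters left out ...]
 9.]
blue [402. -82.  26.] [426. -69.   9.] [433. -88.   9.]
blue [ 402. -119.   26.] [ 426. -105.    9.] [ 433. -129.    9.]
edge [666.60601513 198.98213028 189.        ]
edge [ 667.47310481 -246.85452054  189.        ]
frame [490.56416239  93.08054488  22.        ]
frame [490.71774985 -25.05785762  22.        ]
frame [ 489.49782819 -143.33647288   22.        ]
frame [401.15475005  92.29984699  22.        ]
frame [401.28661533 -23.87012786  22.        ]
frame [ 401.27549918 -140.96270887   22.        ]
pad [ 587.23441781 -261.32137385    2.        ]
pad [ 557.91815801 -365.19738158    2.        ]
pad [ 462.74416892 -338.13941198    2.        ]
pad [ 493.03368411 -233.87473001    2.        ]
```

Request:
arm_command(motion=[{"offset": [-0.04, -0.04, -0.014], "spin": 0}, {"offset": [-0.04, -0.04, -0.014], "spin": 0}, {"offset": [-0.04, -0.04, -0.014], "spin": 0}, {"offset": [-0.04, -0.04, -0.014], "spin": 0}, {"offset": [-0.04, -0.04, -0.014], "spin": 0}])

```text
time_s: 1.92
ee_pos: [345.5, 246.3, 274.4]
ee_rot: [180.0, 0.0, 153.8]
force: [0.8, 0.5, 0.8]
gripper_width: 90.9
gripper_force: 0.0
```

Request:
arm_command(motion=[{"offset": [-0.04, -0.04, 0], "spin": 0}, {"offset": [-0.04, -0.04, 0], "spin": 0}, {"offset": [-0.04, -0.04, 0], "spin": 0}, {"offset": [-0.04, -0.04, 0], "spin": 0}, {"offset": [-0.04, -0.04, 0], "spin": 0}])

```text
time_s: 2.55
ee_pos: [436.5, -21.6, 274.1]
ee_rot: [180.0, 0.1, 153.8]
force: [0.9, 0.1, -0.2]
gripper_width: 91.2
gripper_force: 0.0
```

Request:
arm_command(motion=[{"offset": [-0.04, -0.04, 0], "spin": 0}, {"offset": [-0.04, -0.04, 0], "spin": 0}, {"offset": [-0.04, -0.04, 0], "spin": 0}, {"offset": [-0.04, -0.04, 0], "spin": 0}, {"offset": [0, 0, 0], "spin": -0.178}])

```text
time_s: 3.18
ee_pos: [509.7, -237.6, 272.6]
ee_rot: [-180.0, -0.0, 164.0]
force: [-0.1, 1.0, -0.1]
gripper_width: 90.9
gripper_force: 0.0
```

```bash
cat > look.py <<'E'
from seg import *
from scipy.spatial import cKDTree
def pusher():
    s=env.state(); im,d=env.grab_frame('wrist'); P=cloud('wrist',d,s)
    return s,im,P
if __name__=='__main__':
    s,im,P=pusher(); print(np.round(s['ee_pos'],1),np.round(s['ee_rot'],1),s['time_s'])
    cv2.imwrite('pics/w1.png',im)
    for lo,hi in [(182,200),(60,180),(4,16)]:
        m=(P[...,2]>lo)&(P[...,2]<hi)&(abs(P[...,0]-522)<60)&(abs(P[...,1]+292)<60)
        q=P[m][:,:2].astype(np.float32); print(lo,len(q),cv2.minAreaRect(q) if len(q)>3 else '',q.mean(0))
    for n in('pad','pusher'):
        for r in env.pinpoint('wrist',n)[:1]: print(n,r,atz('wrist',r['location'],2,s))
E
python3 look.py
```

```text
[ 509.7 -237.6  272.6] [-180.   -0.  164.] 3.175
182 519 ((522.464111328125, -294.0169372558594), (21.85411262512207, 21.373741149902344), 67.93505859375) [ 521.5544  -293.06543]
60 666 ((519.1987915039062, -287.981689453125), (26.650114059448242, 12.834238052368164), 29.7225284576416) [ 515.9443  -288.66904]
4 251 ((524.2559204101562, -301.0355224609375), (104.64350891113281, 92.31453704833984), 72.44690704345703) [ 513.1408  -290.33792]
pad {'location': [285.0, 190.6], 'score': 0.72} [ 526.85590387 -299.21323063    2.        ]
pusher {'location': [284.0, 186.9], 'score': 0.63} [ 520.70006519 -298.88536309    2.        ]
```

Request:
arm_command(motion=[{"offset": [0, 0, 0], "spin": 0.105}, {"offset": [-0.032, -0.047, 0], "spin": 0}, {"offset": [0, 0, 0.035], "spin": 0}, {"offset": [0, 0, 0.035], "spin": 0}, {"offset": [0, 0, 0.033], "spin": 0}])

```text
time_s: 3.95
ee_pos: [520.9, -288.7, 170.0]
ee_rot: [180.0, 0.0, 157.8]
force: [0.2, 0.2, -0.1]
gripper_width: 91.3
gripper_force: 0.0
```

Request:
arm_command(motion=[{"offset": [0, 0, 0], "spin": 0}, {"offset": [0, 0, 0], "spin": 0}, {"offset": [0, 0, 0], "spin": 0}, {"offset": [0, 0, 0], "spin": 0}, {"offset": [0, 0, 0], "spin": 0}], jaw=0.0, newtons=30)

```text
time_s: 4.58
ee_pos: [521.2, -289.7, 171.3]
ee_rot: [-180.0, 0.1, 157.9]
force: [0.1, -0.7, 0.4]
gripper_width: 44.0
gripper_force: 0.0
```

Request:
arm_command(motion=[{"offset": [0, 0, 0], "spin": 0}, {"offset": [0, 0, 0], "spin": 0}, {"offset": [0, 0, -0.02], "spin": 0}, {"offset": [0, 0, -0.04], "spin": 0}, {"offset": [0, 0, 0], "spin": 0}])

```text
time_s: 5.2
ee_pos: [522.6, -290.5, 233.5]
ee_rot: [-180.0, 0.4, 158.0]
force: [-0.7, 0.8, -0.8]
gripper_width: 21.6
gripper_force: 30.0
```

Run:
```python
from seg import *
s=env.state(); print(s['force'],s['gripper_width'])
im,d=env.grab_frame('side'); P=cloud('side',d)
m=(abs(P[...,0]-521)<60)&(abs(P[...,1]+292)<60)&(P[...,2]>8)
q=P[m]
for a,b in [(8,40),(40,60),(60,70),(70,80),(80,100),(100,150),(150,200),(200,240)]:
    k=q[(q[:,2]>a)&(q[:,2]<b)]
    if len(k): print(a,len(k),np.round(k.min(0)),np.round(k.max(0)),np.round(k.mean(0)))
cv2.imwrite('pics/s2.png',cv2.resize(im[100:280,340:520],(720,720)[:2])[:600])
```

```text
[-0.65282374  0.78697808 -0.82138829] 21.62695988631403
60 105 [ 499. -329.   62.] [ 529. -259.   70.] [ 512. -293.   66.]
70 139 [ 500. -328.   70.] [ 529. -261.   80.] [ 514. -292.   75.]
80 244 [ 505. -327.   80.] [ 545. -262.  100.] [ 518. -294.   89.]
100 257 [ 509. -312.  100.] [ 536. -273.  149.] [ 518. -293.  123.]
150 250 [ 510. -306.  150.] [ 533. -280.  200.] [ 518. -292.  175.]
200 205 [ 510. -305.  200.] [ 531. -279.  239.] [ 518. -291.  220.]
```

View pics/s2.png

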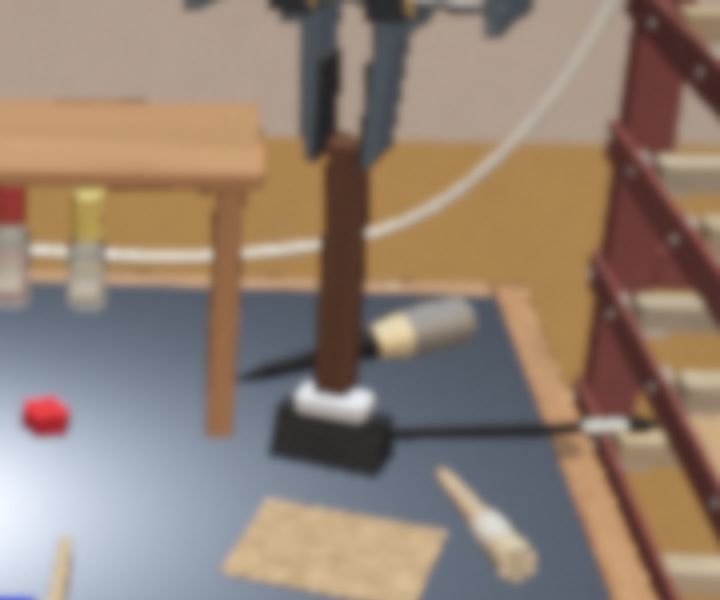

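Request:
arm_command(motion=[{"offset": [0, 0, 0], "spin": 0.17}, {"offset": [0, 0, 0], "spin": 0.17}, {"offset": [0, 0, 0], "spin": 0.17}, {"offset": [0, 0, 0], "spin": 0.17}, {"offset": [0, 0, 0], "spin": 0.17}])

```text
time_s: 5.88
ee_pos: [519.9, -289.0, 228.3]
ee_rot: [-179.8, -0.2, 108.9]
force: [0.1, 0.3, -2.2]
gripper_width: 21.7
gripper_force: 30.0
```

Request:
arm_command(motion=[{"offset": [0, 0, 0], "spin": 0.17}, {"offset": [0, 0, 0], "spin": 0.167}, {"offset": [0.055, 0.009, 0], "spin": 0}, {"offset": [0.055, 0.009, 0], "spin": 0}, {"offset": [0.055, 0, 0], "spin": 0}])

```text
time_s: 6.5
ee_pos: [538.5, -122.8, 228.3]
ee_rot: [-179.8, -0.1, 89.9]
force: [-0.2, -0.3, -2.2]
gripper_width: 21.4
gripper_force: 30.0
```

Request:
arm_command(motion=[{"offset": [0.055, 0, 0], "spin": 0}, {"offset": [0.055, 0, 0], "spin": 0}, {"offset": [0.055, 0, 0], "spin": 0}, {"offset": [0, 0, 0], "spin": 0}])

```text
time_s: 7.0
ee_pos: [537.9, 43.9, 228.7]
ee_rot: [-179.8, -0.1, 90.2]
force: [0.7, -1.3, -2.2]
gripper_width: 21.6
gripper_force: 30.0
```

```bash
cat > chk.py <<'E'
import sys
from seg import *
s=env.state(); print(np.round(s['ee_pos'],1),np.round(s['ee_rot'],1),round(s['time_s'],2),np.round(s['force'],1),s['gripper_width'])
for c in sys.argv[1:]:
    im,d=env.grab_frame(c); cv2.imwrite(f'pics/{c}_{s["time_s"]:.1f}.png',im)
    for b in blobs(c,im,amin=25): print(c,b[0],b[1],b[3])
E
python3 chk.py top wrist
```

```text
[537.9  43.9 228.7] [-1.798e+02 -1.000e-01  9.020e+01] 7.0 [ 0.7 -1.3 -2.2] 21.64207308607057
top red [357, 174, 11, 13, 104] [ 682.  -114.5    9. ]
top red [287, 285, 38, 3, 91] [401.8  30.    9. ]
top blue [284, 174, 11, 6, 62] [691.   79.9   9. ]
top blue [341, 285, 30, 3, 64] [401.9 -87.8   9. ]
wrist red [214, 147, 13, 74, 431] [399.5  29.    9. ]
wrist blue [425, 139, 26, 24, 401] [697.3  74.    9. ]
wrist blue [222, 232, 7, 20, 90] [398.4 -59.4   9. ]
```

Request:
arm_command(motion=[{"offset": [0, 0, 0.03], "spin": 0}, {"offset": [0, 0.002, 0.02], "spin": 0}, {"offset": [0, 0, 0.008], "spin": 0}, {"offset": [0, 0, 0], "spin": 0}])

```text
time_s: 7.6
ee_pos: [541.0, 39.5, 172.3]
ee_rot: [-179.9, 0.0, 89.9]
force: [-1.1, 0.3, -0.4]
gripper_width: 21.7
gripper_force: 30.0
```

Request:
arm_command(motion=[{"offset": [-0.014, 0, 0], "spin": 0}, {"offset": [-0.014, 0, 0], "spin": 0}, {"offset": [-0.014, 0, 0], "spin": 0}, {"offset": [-0.014, 0, 0], "spin": 0}, {"offset": [-0.014, 0, 0], "spin": 0}])

```text
time_s: 8.22
ee_pos: [541.3, -30.7, 172.9]
ee_rot: [180.0, -0.0, 89.9]
force: [-0.5, 0.5, -1.1]
gripper_width: 21.4
gripper_force: 30.0
```

Request:
arm_command(motion=[{"offset": [-0.014, 0, 0], "spin": 0}, {"offset": [-0.014, 0, 0], "spin": 0}, {"offset": [-0.013, 0, 0], "spin": 0}, {"offset": [-0.006, 0, 0], "spin": 0}, {"offset": [0, 0, 0], "spin": 0}])

```text
time_s: 8.85
ee_pos: [541.2, -77.1, 172.6]
ee_rot: [-180.0, 0.0, 89.9]
force: [-0.1, -0.1, -1.6]
gripper_width: 21.8
gripper_force: 30.0
```

```bash
python3 chk.py top wrist side
```

```text
[541.2 -77.1 172.6] [-180.     0.    89.9] 8.85 [-0.1 -0.1 -1.6] 21.796690209451107
top red [357, 174, 11, 9, 82] [ 685.3 -114.2    9. ]
top red [287, 285, 38, 3, 96] [402.   30.7   9. ]
top blue [284, 174, 11, 8, 71] [689.8  80.    9. ]
top blue [344, 285, 27, 3, 61] [401.7 -95.6   9. ]
wrist red [179, 33, 19, 103, 741] [397.9  36.7   9. ]
wrist red [422, 206, 28, 26, 469] [ 685.6 -120.5    9. ]
wrist blue [451, 23, 33, 35, 744] [697.2  78.5   9. ]
wrist blue [193, 153, 15, 84, 506] [396.9 -88.6   9. ]
side red [347, 200, 9, 8, 60] [ 682.4 -116.9    9. ]
side red [252, 243, 43, 6, 78] [432.2  42.9   9. ]
side blue [278, 196, 9, 7, 51] [695.7  78.6   9. ]
side blue [339, 224, 12, 7, 72] [ 544.9 -113.6    9. ]
```

Request:
arm_command(motion=[{"offset": [0.004, 0, -0.02], "spin": 0}, {"offset": [0, 0, -0.03], "spin": 0}, {"offset": [-0.015, 0.026, 0], "spin": -0.175}, {"offset": [0, 0.026, 0], "spin": -0.175}, {"offset": [0, 0, 0], "spin": -0.175}])

```text
time_s: 9.62
ee_pos: [594.4, -82.6, 222.3]
ee_rot: [180.0, 0.0, 120.4]
force: [0.2, -1.0, -1.6]
gripper_width: 21.6
gripper_force: 30.0
```

Request:
arm_command(motion=[{"offset": [0, 0, 0], "spin": -0.175}, {"offset": [0, 0, 0], "spin": -0.175}, {"offset": [0, 0, 0], "spin": -0.175}, {"offset": [0, 0, 0], "spin": -0.175}, {"offset": [0, 0, 0], "spin": -0.175}])

```text
time_s: 10.25
ee_pos: [592.8, -82.7, 222.6]
ee_rot: [180.0, -0.0, 170.5]
force: [-0.5, -0.2, -2.3]
gripper_width: 21.8
gripper_force: 30.0
```

Request:
arm_command(motion=[{"offset": [0, 0, 0], "spin": -0.171}, {"offset": [0, 0, 0], "spin": 0}])

```text
time_s: 10.5
ee_pos: [592.7, -82.7, 222.6]
ee_rot: [180.0, -0.0, 179.9]
force: [0.5, -0.1, -2.2]
gripper_width: 21.7
gripper_force: 30.0
```

```bash
python3 chk.py wrist
```

```text
[592.7 -82.7 222.6] [180.   -0.  179.9] 10.5 [ 0.5 -0.1 -2.2] 21.66108054213506
wrist red [377, 13, 89, 8, 619] [400.1  37.6   9. ]
wrist blue [272, 13, 89, 7, 600] [399.3 -84.9   9. ]
wrist blue [282, 130, 23, 24, 423] [ 544.6 -117.8    9. ]
wrist blue [419, 236, 23, 20, 270] [695.4  79.9   9. ]
```

Request:
arm_command(motion=[{"offset": [0, -0.017, 0.02], "spin": 0}, {"offset": [0, 0, 0.02], "spin": 0}, {"offset": [0.006, 0, 0.011], "spin": 0}, {"offset": [0.015, 0, 0], "spin": 0}, {"offset": [0.015, 0, 0], "spin": 0}])

```text
time_s: 11.18
ee_pos: [555.8, -99.9, 172.2]
ee_rot: [180.0, 0.0, 179.9]
force: [0.2, 0.3, -2.6]
gripper_width: 21.8
gripper_force: 30.0
```

Request:
arm_command(motion=[{"offset": [0.015, 0, 0], "spin": 0}, {"offset": [0.015, 0, 0], "spin": 0}, {"offset": [0.015, 0, 0], "spin": 0}, {"offset": [0.015, 0, 0], "spin": 0}, {"offset": [0, 0, 0], "spin": 0}])

```text
time_s: 11.8
ee_pos: [495.4, -100.0, 171.8]
ee_rot: [180.0, -0.0, 179.9]
force: [1.8, 0.2, -3.3]
gripper_width: 21.2
gripper_force: 30.0
```

```bash
python3 chk.py wrist
```

```text
[ 495.4 -100.   171.8] [180.   -0.  179.9] 11.8 [ 1.8  0.2 -3.3] 21.168909158183737
wrist red [397, 103, 96, 8, 666] [406.1  39.1   9. ]
wrist red [296, 311, 22, 21, 346] [ 689.  -118.1    9. ]
wrist blue [286, 103, 94, 7, 608] [405.3 -83.5   9. ]
wrist blue [293, 146, 29, 26, 574] [ 464.5 -114.5    9. ]
wrist blue [448, 317, 13, 19, 157] [698.1  86.5   9. ]
```

Request:
arm_command(motion=[{"offset": [0.014, 0, 0], "spin": 0}, {"offset": [0.012, 0, 0], "spin": 0}, {"offset": [-0.03, 0, 0], "spin": 0}, {"offset": [-0.03, 0, -0.02], "spin": 0}, {"offset": [0, -0.042, -0.02], "spin": 0}])

```text
time_s: 12.48
ee_pos: [531.9, -140.7, 211.8]
ee_rot: [179.9, -0.0, -179.8]
force: [-0.2, -0.5, -1.1]
gripper_width: 21.5
gripper_force: 30.0
```

Request:
arm_command(motion=[{"offset": [0, 0, 0.02], "spin": 0}, {"offset": [0.014, 0, 0.02], "spin": 0}, {"offset": [0, 0, 0], "spin": 0}, {"offset": [0, 0, 0], "spin": 0}])

```text
time_s: 12.98
ee_pos: [517.0, -142.1, 172.2]
ee_rot: [-180.0, 0.1, 180.0]
force: [1.4, 0.1, -1.9]
gripper_width: 21.8
gripper_force: 30.0
```

```bash
python3 chk.py wrist
```

```text
[ 517.  -142.1  172.2] [-1.8e+02  1.0e-01  1.8e+02] 12.97 [ 1.4  0.1 -1.9] 21.774266546300048
wrist red [439, 81, 98, 8, 681] [404.   41.9   9. ]
wrist red [326, 304, 15, 15, 166] [ 692.4 -122.7    9. ]
wrist blue [326, 80, 96, 8, 648] [403.  -84.6   9. ]
wrist blue [331, 104, 30, 27, 638] [ 438.6 -113.1    9. ]
wrist blue [470, 304, 24, 22, 351] [699.5  81.    9. ]
```

Request:
arm_command(motion=[{"offset": [0, 0, 0.003], "spin": 0}, {"offset": [0, 0, 0], "spin": 0}, {"offset": [0.008, 0, 0], "spin": 0}, {"offset": [0.011, 0, -0.001], "spin": 0}, {"offset": [0.011, 0, 0], "spin": 0}], newtons=4)

```text
time_s: 13.65
ee_pos: [485.5, -141.9, 169.5]
ee_rot: [180.0, -0.0, 180.0]
force: [0.3, 0.3, -1.1]
gripper_width: 22.1
gripper_force: 4.0
```

Request:
arm_command(motion=[{"offset": [0.0105, 0, 0.0005], "spin": 0}, {"offset": [0.0105, 0, 0.001], "spin": 0}, {"offset": [0, 0, 0], "spin": 0}])

```text
time_s: 14.02
ee_pos: [464.7, -142.0, 168.2]
ee_rot: [180.0, -0.0, 179.9]
force: [0.2, -0.3, -1.1]
gripper_width: 21.9
gripper_force: 4.0
```

```bash
python3 chk.py side
python3 - <<'E'
import cv2,glob,os
f=max(glob.glob('pics/side_*'),key=os.path.getmtime); im=cv2.imread(f)
cv2.imwrite('pics/s3.png',cv2.resize(im[120:280,260:460],(750,600),interpolation=cv2.INTER_CUBIC))
E
```

```text
[ 464.7 -142.   168.2] [180.   -0.  179.9] 14.03 [ 0.2 -0.3 -1.1] 21.899529042824838
side red [347, 201, 5, 7, 31] [ 682.4 -111.5    9. ]
side red [252, 243, 43, 6, 78] [432.2  42.9   9. ]
side blue [278, 196, 9, 7, 51] [695.7  78.6   9. ]
side blue [331, 244, 17, 7, 84] [ 442.7 -111.2    9. ]
```

View pics/s3.png

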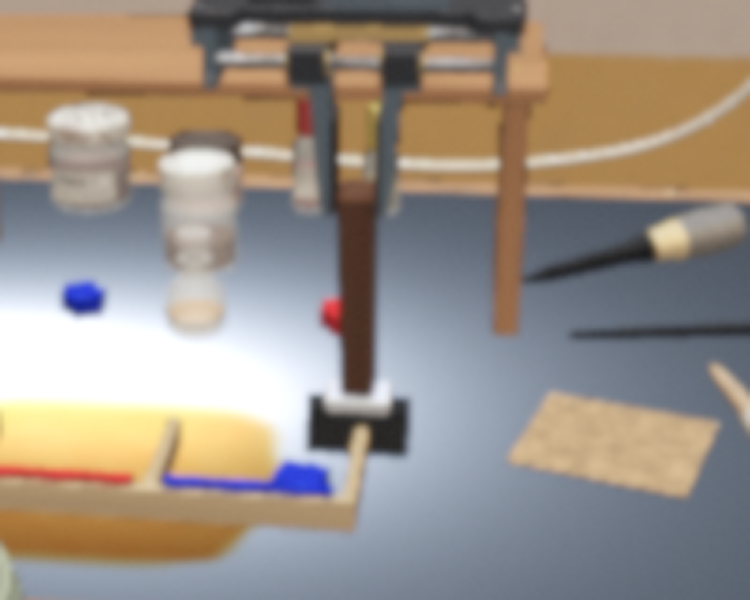

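```bash
cat > tilt.py <<'E'
import sys
from seg import *
def tilt(cam='side'):
    s=env.state(); p=np.array(s['ee_pos']); im,d=env.grab_frame(cam); P=cloud(cam,d,s)
    psi=np.radians(s['ee_rot'][2]); u=np.array([np.cos(psi),np.sin(psi)]); v=np.array([np.sin(psi),-np.cos(psi)])
    hsv=cv2.cvtColor(im,cv2.COLOR_BGR2HSV)
    a=(P[...,:2]-p[:2])@u; b=(P[...,:2]-p[:2])@v
    m=(abs(b)<14)&(a>-130)&(a<60)&(P[...,2]>50)&(P[...,2]<p[2]-20)
    k=np.polyfit(P[m][:,2],a[m],1); res=np.std(a[m]-np.polyval(k,P[m][:,2]))
    m2=(abs(b)<40)&(a>-130)&(a<60)&(P[...,2]>6)&(P[...,2]<26)
    print(np.round(p,1),np.round(s['ee_rot'],1),s['time_s'],'n',m.sum(),'tilt',np.degrees(np.arctan(k[0])),'res',res,'face a at z0',k[1],'low: a',np.percentile(a[m2],[2,50,98]) if m2.any() else '')
    return im
if __name__=='__main__': tilt(*sys.argv[1:])
E
python3 tilt.py side
```

```text
[ 465.4 -142.1  168.3] [180.   -0.  179.9] 14.075 n 370 tilt 12.891115376392802 res 2.940811058349183 face a at z0 -36.01883779091334 low: a [-34.84184073 -27.67758066  57.93843873]
```

Request:
arm_command(motion=[{"offset": [0.0105, 0, 0.002], "spin": 0}, {"offset": [0.0105, 0, 0.0025], "spin": 0}, {"offset": [0.0105, 0, 0.003], "spin": 0}, {"offset": [0.0085, 0, 0.003], "spin": 0}, {"offset": [0.008, 0, 0.003], "spin": 0}])

```text
time_s: 14.75
ee_pos: [417.1, -141.9, 154.2]
ee_rot: [180.0, -0.0, 179.9]
force: [1.7, 0.0, -2.1]
gripper_width: 21.8
gripper_force: 4.0
```

Request:
arm_command(motion=[{"offset": [0, 0, 0], "spin": 0}, {"offset": [0, 0, 0], "spin": 0}, {"offset": [0, 0, -0.01], "spin": 0}, {"offset": [-0.01, 0, -0.02], "spin": 0}, {"offset": [0, 0, 0], "spin": 0}], newtons=45)

```text
time_s: 15.38
ee_pos: [429.2, -142.5, 186.3]
ee_rot: [-179.9, 0.2, 180.0]
force: [-0.1, -1.1, -2.4]
gripper_width: 21.4
gripper_force: 45.0
```

```bash
python3 tilt.py side;  python3 - <<'E'
from seg import *
im,d=env.grab_frame('side'); P=cloud('side',d)
m=(abs(P[...,1]+142)<34)&(P[...,0]>440)&(P[...,0]<560)&(P[...,2]>26)&(P[...,2]<75)
q=P[m]
for z in range(26,74,6):
    k=q[(q[:,2]>z)&(q[:,2]<z+6)]
    if len(k): print(z,len(k),np.round(np.percentile(k[:,0],[0,10,50,100])),np.round(k[:,1].min()),np.round(k[:,1].max()))
E
```

```text
[ 429.2 -142.5  186.3] [-179.9    0.2  180. ] 15.375 n 407 tilt 28.948899178020103 res 4.035000559313654 face a at z0 -104.41925995912678 low: a [-52.26486328  25.15482391  30.67371698]
26 19 [504. 505. 507. 510.] -169.0 -110.0
32 56 [502. 503. 505. 509.] -173.0 -110.0
38 64 [501. 502. 504. 509.] -173.0 -110.0
44 54 [500. 501. 503. 506.] -173.0 -110.0
50 62 [498. 500. 502. 506.] -173.0 -110.0
56 57 [494. 496. 501. 511.] -173.0 -110.0
62 67 [490. 493. 496. 516.] -173.0 -112.0
68 48 [486. 491. 498. 509.] -161.0 -122.0
```

Request:
arm_command(motion=[{"offset": [-0.045, 0.012, 0], "spin": 0}, {"offset": [-0.045, 0.012, 0], "spin": 0}, {"offset": [-0.045, 0, 0], "spin": 0}, {"offset": [-0.035, 0, 0], "spin": 0}, {"offset": [-0.013, 0, 0], "spin": 0}])

```text
time_s: 16.1
ee_pos: [611.1, -118.0, 183.1]
ee_rot: [180.0, -0.2, 180.0]
force: [-1.5, -0.5, -1.0]
gripper_width: 21.4
gripper_force: 45.0
```

```bash
python3 chk.py wrist side;  python3 - <<'E'
from seg import *
import glob,os
im,d=env.grab_frame('side'); P=cloud('side',d)
m=(abs(P[...,1]+118)<34)&(P[...,0]>600)&(P[...,0]<760)&(P[...,2]>6)&(P[...,2]<150)
q=P[m]
for z in range(6,150,8):
    k=q[(q[:,2]>z)&(q[:,2]<z+8)]
    if len(k): print(z,len(k),np.round(np.percentile(k[:,0],[0,10,50,100])),np.round(k[:,1].min()),np.round(k[:,1].max()))
cv2.imwrite('pics/s4.png',cv2.resize(im[110:260,260:460],(800,600),interpolation=cv2.INTER_CUBIC))
E
```

```text
[ 611.1 -118.   183.1] [180.   -0.2 180. ] 16.1 [-1.5 -0.5 -1. ] 21.356905897121454
wrist red [307, 228, 25, 13, 238] [ 680.6 -119.2    9. ]
wrist blue [308, 9, 32, 32, 776] [ 437.7 -113.5    9. ]
wrist blue [458, 236, 25, 24, 385] [698.6  80.7   9. ]
side red [347, 200, 9, 8, 60] [ 682.4 -116.9    9. ]
side red [252, 243, 43, 6, 79] [432.2  42.4   9. ]
side blue [278, 196, 9, 7, 51] [695.7  78.6   9. ]
side blue [331, 244, 17, 7, 84] [ 442.7 -111.2    9. ]
6 31 [664. 666. 672. 696.] -133.0 -101.0
14 47 [661. 666. 679. 696.] -131.0 -101.0
22 25 [684. 685. 687. 692.] -149.0 -86.0
30 61 [679. 682. 685. 689.] -149.0 -86.0
38 65 [677. 681. 684. 704.] -150.0 -86.0
46 58 [677. 679. 682. 701.] -150.0 -87.0
54 71 [673. 675. 681. 701.] -150.0 -86.0
62 50 [669. 671. 678. 694.] -147.0 -89.0
70 34 [663. 666. 672. 694.] -137.0 -100.0
78 19 [660. 662. 664. 667.] -128.0 -110.0
86 20 [656. 656. 659. 668.] -128.0 -107.0
94 21 [653. 653. 655. 661.] -129.0 -107.0
102 20 [647. 647. 652. 655.] -129.0 -108.0
110 23 [644. 646. 648. 652.] -129.0 -109.0
118 18 [639. 640. 643. 650.] -129.0 -109.0
126 22 [636. 637. 640. 651.] -129.0 -109.0
134 24 [631. 632. 635. 649.] -129.0 -110.0
142 24 [628. 629. 631. 644.] -129.0 -107.0
```

View pics/s4.png

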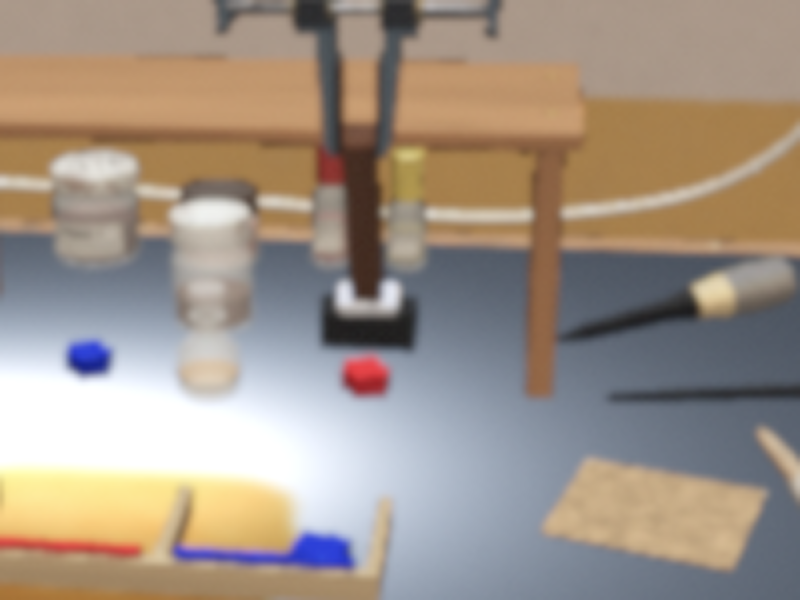

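Request:
arm_command(motion=[{"offset": [-0.015, 0, 0], "spin": 0}, {"offset": [-0.007, 0, 0], "spin": 0}, {"offset": [0, 0, 0.012], "spin": 0}, {"offset": [0, 0, 0.01], "spin": 0}, {"offset": [0, 0, 0], "spin": 0}])

```text
time_s: 16.88
ee_pos: [631.2, -118.0, 161.1]
ee_rot: [180.0, -0.2, 179.9]
force: [-0.2, -1.0, -1.8]
gripper_width: 21.5
gripper_force: 45.0
```

Request:
arm_command(motion=[{"offset": [0.014, 0, 0], "spin": 0}, {"offset": [0.014, 0, 0], "spin": 0}, {"offset": [0.014, 0, 0], "spin": 0}, {"offset": [0.008, 0, 0], "spin": 0}, {"offset": [0, 0, 0], "spin": 0}])

```text
time_s: 17.5
ee_pos: [582.2, -118.2, 163.2]
ee_rot: [180.0, 0.0, 179.9]
force: [-0.1, 0.0, -2.2]
gripper_width: 21.5
gripper_force: 45.0
```

```bash
python3 chk.py wrist top side
```

```text
[ 582.2 -118.2  163.2] [180.    0.  179.9] 17.5 [-0.1  0.  -2.2] 21.523104494275767
wrist red [426, 5, 107, 10, 907] [400.4  41.    9. ]
wrist red [309, 221, 27, 21, 395] [ 638.4 -115.2    9. ]
wrist blue [301, 4, 106, 9, 862] [399.5 -84.2   9. ]
wrist blue [308, 35, 33, 32, 816] [ 437.7 -113.5    9. ]
wrist blue [463, 263, 25, 13, 210] [692.3  80.2   9. ]
top red [287, 285, 38, 3, 99] [402.1  31.1   9. ]
top blue [284, 174, 11, 8, 71] [689.8  80.    9. ]
top blue [333, 285, 14, 3, 42] [402.5 -53.    9. ]
side red [344, 205, 10, 10, 89] [ 646.8 -112.7    9. ]
side red [252, 243, 43, 6, 78] [432.2  42.9   9. ]
side blue [278, 196, 9, 7, 52] [695.6  78.3   9. ]
side blue [331, 244, 17, 7, 84] [ 442.7 -111.2    9. ]
```

Request:
arm_command(motion=[{"offset": [0.014, 0, 0.001], "spin": 0}, {"offset": [0.014, 0, 0], "spin": 0}, {"offset": [0.014, 0, 0], "spin": 0}, {"offset": [0.014, 0, 0], "spin": 0}, {"offset": [0.012, 0, 0], "spin": 0}])

```text
time_s: 18.27
ee_pos: [513.5, -118.1, 161.8]
ee_rot: [180.0, -0.0, 179.9]
force: [0.5, -0.2, -3.0]
gripper_width: 21.5
gripper_force: 45.0
```

Request:
arm_command(motion=[{"offset": [0.008, 0, 0], "spin": 0}, {"offset": [0, 0, 0], "spin": 0}, {"offset": [-0.005, 0, -0.02], "spin": 0}, {"offset": [0, 0, -0.02], "spin": 0}, {"offset": [-0.04, 0.05, 0], "spin": 0}])

```text
time_s: 18.9
ee_pos: [551.7, -71.7, 203.9]
ee_rot: [-179.9, 0.2, 179.7]
force: [1.3, 0.3, -1.2]
gripper_width: 21.5
gripper_force: 45.0
```

Request:
arm_command(motion=[{"offset": [0, 0, 0], "spin": 0.175}, {"offset": [0, 0, 0], "spin": 0.175}, {"offset": [0, 0, 0], "spin": 0.175}, {"offset": [0, 0, 0], "spin": 0.175}, {"offset": [0, 0, 0], "spin": 0.175}])

```text
time_s: 19.52
ee_pos: [551.3, -69.2, 201.5]
ee_rot: [180.0, -0.0, 129.5]
force: [0.2, -0.1, -1.8]
gripper_width: 21.4
gripper_force: 45.0
```

Request:
arm_command(motion=[{"offset": [0, 0, 0], "spin": 0.175}, {"offset": [0, 0, 0], "spin": 0.175}, {"offset": [0, 0, 0], "spin": 0.175}, {"offset": [0, 0, 0], "spin": 0.171}, {"offset": [0, 0, 0], "spin": 0}])

```text
time_s: 20.15
ee_pos: [551.3, -69.2, 201.6]
ee_rot: [180.0, -0.0, 90.1]
force: [-0.3, 0.4, -2.0]
gripper_width: 21.3
gripper_force: 45.0
```

```bash
python3 chk.py wrist top side; python3 tilt.py side
```

```text
[551.3 -69.2 201.6] [180.   -0.   90.1] 20.15 [-0.3  0.4 -2. ] 21.25823408048781
wrist red [183, 47, 16, 94, 619] [397.8  35.5   9. ]
wrist red [317, 201, 23, 22, 384] [ 562.7 -113.8    9. ]
wrist blue [430, 39, 31, 31, 605] [696.5  78.1   9. ]
wrist blue [195, 156, 14, 77, 428] [397.  -89.1   9. ]
wrist blue [222, 201, 23, 25, 414] [ 436.2 -115.8    9. ]
top red [287, 285, 35, 3, 87] [401.9  34.8   9. ]
top blue [284, 174, 11, 8, 70] [689.7  79.8   9. ]
top blue [355, 272, 12, 7, 66] [ 432.2 -109.2    9. ]
top blue [339, 285, 32, 3, 76] [401.8 -87.9   9. ]
side red [340, 220, 9, 8, 64] [ 562.3 -110.     9. ]
side red [252, 243, 43, 6, 78] [432.2  42.9   9. ]
side blue [278, 196, 9, 7, 51] [695.7  78.6   9. ]
side blue [331, 244, 17, 7, 84] [ 442.7 -111.2    9. ]
[551.1 -69.3 201.7] [180.   -0.   90.1] 20.3 n 500 tilt 30.19863577024753 res 7.948586772461162 face a at z0 -128.4656170322548 low: a [-55.50610127 -41.80393131 -28.01829638]
```

Request:
arm_command(motion=[{"offset": [0, 0.011, 0.02], "spin": 0}, {"offset": [0, 0, 0.02], "spin": 0}, {"offset": [0.01, 0, 0], "spin": 0}, {"offset": [0.014, 0, 0], "spin": 0}, {"offset": [0.014, 0, 0], "spin": 0}])

```text
time_s: 20.98
ee_pos: [562.4, -30.1, 162.8]
ee_rot: [179.9, -0.0, 90.0]
force: [0.7, -0.3, -1.2]
gripper_width: 21.4
gripper_force: 45.0
```

Request:
arm_command(motion=[{"offset": [0.014, 0, 0], "spin": 0}, {"offset": [0.014, 0, 0], "spin": 0}, {"offset": [0.014, 0, 0], "spin": 0}, {"offset": [0.014, 0, 0], "spin": 0}, {"offset": [0.007, 0, 0], "spin": 0}])

```text
time_s: 21.6
ee_pos: [561.9, 32.7, 161.7]
ee_rot: [-180.0, -0.0, 90.0]
force: [-0.3, -0.8, -1.9]
gripper_width: 21.4
gripper_force: 45.0
```

```bash
python3 chk.py wrist side
```

```text
[561.9  32.7 161.7] [-180.   -0.   90.] 21.6 [-0.3 -0.8 -1.9] 21.433095904046493
wrist red [169, 146, 18, 88, 601] [396.4  30.5   9. ]
wrist red [309, 225, 27, 17, 347] [565.5 -25.8   9. ]
wrist blue [424, 134, 31, 30, 583] [696.9  76.4   9. ]
wrist blue [183, 247, 9, 30, 167] [395.6 -63.4   9. ]
side red [306, 218, 9, 8, 57] [565.1 -22.7   9. ]
side red [252, 243, 43, 6, 79] [432.2  43.4   9. ]
side blue [278, 196, 9, 7, 51] [695.7  78.6   9. ]
side blue [331, 244, 17, 7, 84] [ 442.7 -111.2    9. ]
```

Request:
arm_command(motion=[{"offset": [0.014, 0, 0], "spin": 0}, {"offset": [0.014, 0, 0], "spin": 0}, {"offset": [0.014, 0, 0], "spin": 0}, {"offset": [0.014, 0, 0], "spin": 0}, {"offset": [0.008, 0, 0], "spin": 0}])

```text
time_s: 22.32
ee_pos: [562.0, 96.8, 161.7]
ee_rot: [-180.0, -0.0, 90.0]
force: [0.2, -0.6, -1.6]
gripper_width: 21.4
gripper_force: 45.0
```

Request:
arm_command(motion=[{"offset": [0, 0, 0], "spin": 0}, {"offset": [-0.005, 0, -0.02], "spin": 0}, {"offset": [0, 0, -0.02], "spin": 0}, {"offset": [-0.053, -0.025, 0], "spin": 0}, {"offset": [0, -0.025, 0], "spin": 0}])

```text
time_s: 22.95
ee_pos: [511.3, 35.1, 201.8]
ee_rot: [-180.0, 0.0, 89.7]
force: [0.6, 1.3, -2.3]
gripper_width: 21.3
gripper_force: 45.0
```

Request:
arm_command(motion=[{"offset": [0, 0, 0], "spin": -0.175}, {"offset": [0, 0, 0], "spin": -0.175}, {"offset": [0, 0, 0], "spin": -0.175}, {"offset": [0, 0, 0], "spin": -0.175}, {"offset": [0, 0, 0], "spin": -0.175}])

```text
time_s: 23.58
ee_pos: [511.7, 37.3, 201.7]
ee_rot: [-180.0, -0.0, 140.4]
force: [0.6, 0.4, -1.8]
gripper_width: 21.7
gripper_force: 45.0
```

Request:
arm_command(motion=[{"offset": [0, 0, 0], "spin": -0.175}, {"offset": [0, 0, 0], "spin": -0.175}, {"offset": [0, 0, 0], "spin": -0.175}, {"offset": [0, 0, 0], "spin": -0.171}, {"offset": [0, 0, 0], "spin": 0}])

```text
time_s: 24.2
ee_pos: [511.7, 37.4, 201.7]
ee_rot: [-180.0, -0.0, 179.8]
force: [0.7, -0.4, -2.2]
gripper_width: 21.4
gripper_force: 45.0
```

```bash
python3 chk.py wrist side; python3 tilt.py side
```

```text
[511.7  37.4 201.7] [-180.    -0.   179.8] 24.2 [ 0.7 -0.4 -2.2] 21.404876405737976
wrist red [270, 89, 89, 7, 614] [404.1  31.6   9. ]
wrist red [310, 210, 22, 23, 379] [568.   39.1   9. ]
wrist blue [167, 89, 88, 7, 533] [403.  -91.7   9. ]
wrist blue [181, 110, 27, 25, 536] [ 438.2 -116.4    9. ]
side red [281, 217, 9, 7, 55] [565.8  41.2   9. ]
side red [252, 243, 43, 6, 78] [432.2  42.9   9. ]
side blue [331, 244, 17, 7, 84] [ 442.7 -111.2    9. ]
[511.8  37.5 201.7] [-180.    -0.   179.8] 24.3 n 451 tilt 25.49859324293684 res 5.052321515015279 face a at z0 -99.58948153904751 low: a [-64.88840187 -44.83633052 -35.8723718 ]
```

Request:
arm_command(motion=[{"offset": [-0.008, 0.001, 0.02], "spin": 0}, {"offset": [0, 0, 0.02], "spin": 0}, {"offset": [0.014, 0, 0], "spin": 0}, {"offset": [0.014, 0, 0], "spin": 0}, {"offset": [0.014, 0, 0], "spin": 0}])

```text
time_s: 24.98
ee_pos: [477.2, 38.8, 162.7]
ee_rot: [180.0, 0.1, 179.9]
force: [-0.3, 0.5, -1.6]
gripper_width: 21.5
gripper_force: 45.0
```

Request:
arm_command(motion=[{"offset": [0.014, 0, 0], "spin": 0}, {"offset": [0.014, 0, 0], "spin": 0}, {"offset": [0.014, 0, 0], "spin": 0}, {"offset": [0.014, 0, 0], "spin": 0}, {"offset": [0, 0, 0], "spin": 0}])

```text
time_s: 25.6
ee_pos: [420.7, 38.8, 161.7]
ee_rot: [180.0, -0.0, 180.0]
force: [0.4, -0.2, -2.5]
gripper_width: 21.8
gripper_force: 45.0
```

```bash
python3 chk.py wrist side
```

```text
[420.7  38.8 161.7] [180.  -0. 180.] 25.6 [ 0.4 -0.2 -2.5] 21.760259942304497
wrist red [268, 175, 91, 7, 635] [410.5  31.5   9. ]
wrist red [306, 214, 26, 27, 556] [471.8  37.8   9. ]
wrist blue [160, 174, 91, 7, 577] [409.5 -95.1   9. ]
wrist blue [175, 192, 27, 24, 537] [ 441.3 -116.9    9. ]
side red [252, 231, 43, 18, 233] [458.1  41.2   9. ]
side blue [278, 196, 9, 7, 49] [695.6  78.2   9. ]
side blue [331, 244, 17, 7, 84] [ 442.7 -111.2    9. ]
```

Request:
arm_command(motion=[{"offset": [0.014, 0, 0], "spin": 0}, {"offset": [0.012, 0, 0], "spin": 0}, {"offset": [0, 0, 0], "spin": 0}, {"offset": [-0.025, 0, 0], "spin": 0}, {"offset": [-0.025, 0, -0.02], "spin": 0}])

```text
time_s: 26.32
ee_pos: [445.3, 38.7, 180.9]
ee_rot: [-180.0, -0.2, 180.0]
force: [-0.2, -0.0, -1.9]
gripper_width: 21.3
gripper_force: 45.0
```

Request:
arm_command(motion=[{"offset": [-0.03, 0.01, -0.02], "spin": 0}, {"offset": [-0.045, 0.03, 0], "spin": 0}, {"offset": [-0.045, 0.03, 0], "spin": 0}, {"offset": [-0.04, 0.022, 0], "spin": 0}, {"offset": [0, 0, 0.02], "spin": 0}])

```text
time_s: 26.95
ee_pos: [609.8, 132.6, 181.8]
ee_rot: [179.9, 0.2, -180.0]
force: [-1.0, 0.4, -1.6]
gripper_width: 21.2
gripper_force: 45.0
```

Request:
arm_command(motion=[{"offset": [0, 0, 0.02], "spin": 0}, {"offset": [0, 0, 0], "spin": 0}])

```text
time_s: 27.2
ee_pos: [604.8, 130.5, 159.7]
ee_rot: [-180.0, -0.3, 180.0]
force: [-0.3, 0.1, -1.9]
gripper_width: 21.6
gripper_force: 45.0
```

```bash
python3 chk.py wrist side top
python3 - <<'E'
from seg import *
s=env.state();p=s['ee_pos']
im,d=env.grab_frame('side'); P=cloud('side',d)
m=(abs(P[...,1]-p[1])<34)&(P[...,0]>p[0]-30)&(P[...,0]<p[0]+110)&(P[...,2]>4)&(P[...,2]<150)
q=P[m]
for z in range(4,60,8):
    k=q[(q[:,2]>z)&(q[:,2]<z+8)]
    if len(k): print(z,len(k),np.round(np.percentile(k[:,0],[0,10,50,100])),np.round(k[:,1].min()),np.round(k[:,1].max()))
E
```

```text
[604.8 130.5 159.7] [-180.    -0.3  180. ] 27.2 [-0.3  0.1 -1.9] 21.645303175888905
wrist red [210, 16, 32, 36, 871] [445.   35.4   9. ]
wrist blue [55, 9, 33, 34, 879] [ 437.4 -120.1    9. ]
side red [252, 239, 43, 10, 158] [440.7  41.7   9. ]
side blue [278, 196, 9, 7, 51] [695.7  78.6   9. ]
side blue [331, 244, 17, 7, 84] [ 442.7 -111.2    9. ]
top red [298, 264, 12, 12, 58] [443.   40.2   9. ]
top red [289, 285, 36, 3, 87] [401.9  28.7   9. ]
top blue [284, 174, 11, 4, 34] [694.5  81.1   9. ]
top blue [355, 267, 13, 12, 98] [ 436.7 -110.3    9. ]
top blue [333, 285, 38, 3, 90] [402.  -77.3   9. ]
4 52 [672. 674. 678. 694.] 99.0 163.0
12 56 [671. 674. 677. 704.] 99.0 162.0
20 65 [671. 674. 676. 709.] 99.0 164.0
28 60 [670. 670. 674. 694.] 99.0 162.0
36 57 [663. 666. 672. 689.] 100.0 162.0
44 40 [659. 663. 671. 687.] 111.0 151.0
52 20 [656. 657. 661. 677.] 120.0 140.0
```

Request:
arm_command(motion=[{"offset": [-0.016, 0, 0], "spin": 0}, {"offset": [-0.016, 0, 0], "spin": 0}, {"offset": [-0.007, 0, 0], "spin": 0}, {"offset": [0, 0, 0], "spin": 0}])

```text
time_s: 27.9
ee_pos: [645.2, 130.6, 162.1]
ee_rot: [180.0, 0.0, 179.9]
force: [-0.6, 0.3, -2.7]
gripper_width: 21.7
gripper_force: 45.0
```

Request:
arm_command(motion=[{"offset": [0, -0.012, 0], "spin": 0}, {"offset": [0, -0.015, 0], "spin": 0}, {"offset": [0, -0.015, 0], "spin": 0}, {"offset": [0, -0.009, 0], "spin": 0}, {"offset": [0, 0, 0], "spin": 0}])

```text
time_s: 28.52
ee_pos: [645.0, 78.6, 161.8]
ee_rot: [180.0, 0.0, 179.9]
force: [0.3, 1.2, -1.8]
gripper_width: 21.4
gripper_force: 45.0
```

```bash
python3 chk.py side
python3 - <<'E'
from seg import *
im,d=env.grab_frame('side')
cv2.imwrite('pics/s5.png',cv2.resize(im[110:260,200:400],(800,600),interpolation=cv2.INTER_CUBIC))
E
```

```text
[645.   78.6 161.8] [180.    0.  179.9] 28.52 [ 0.3  1.2 -1.8] 21.376444989477132
side red [252, 239, 43, 10, 158] [440.7  41.1   9. ]
side blue [276, 193, 12, 10, 83] [705.2  80.7   9. ]
side blue [331, 244, 17, 7, 84] [ 442.7 -111.2    9. ]
```

View pics/s5.png

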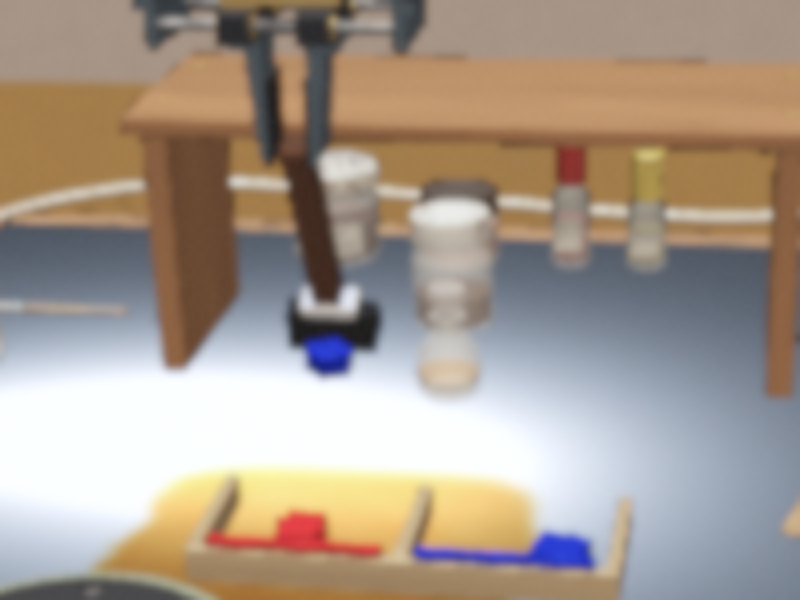

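Request:
arm_command(motion=[{"offset": [0.012, 0, 0], "spin": 0}, {"offset": [0.014, 0, 0], "spin": 0}, {"offset": [0.014, 0, 0], "spin": 0}, {"offset": [0.014, 0, 0], "spin": 0}, {"offset": [0.014, 0, 0], "spin": 0}])

```text
time_s: 29.25
ee_pos: [575.8, 79.7, 161.9]
ee_rot: [180.0, -0.0, 180.0]
force: [0.5, -0.4, -1.5]
gripper_width: 21.2
gripper_force: 45.0
```

Request:
arm_command(motion=[{"offset": [0.014, 0, 0], "spin": 0}, {"offset": [0.014, 0, 0], "spin": 0}, {"offset": [0.014, 0, 0], "spin": 0}, {"offset": [0.014, 0, 0], "spin": 0}, {"offset": [0.008, 0, 0], "spin": 0}])

```text
time_s: 29.88
ee_pos: [512.0, 79.7, 161.8]
ee_rot: [180.0, 0.0, 180.0]
force: [0.5, 0.7, -1.7]
gripper_width: 21.5
gripper_force: 45.0
```

Request:
arm_command(motion=[{"offset": [0, 0, 0], "spin": 0}, {"offset": [-0.01, 0, 0], "spin": 0}, {"offset": [0, 0, -0.02], "spin": 0}, {"offset": [0, 0, -0.02], "spin": 0}])

```text
time_s: 30.38
ee_pos: [524.2, 79.7, 201.8]
ee_rot: [-180.0, -0.0, 179.9]
force: [-0.7, 1.0, -1.8]
gripper_width: 21.5
gripper_force: 45.0
```

```bash
python3 chk.py wrist side
```

```text
[524.2  79.7 201.8] [-180.    -0.   179.9] 30.38 [-0.7  1.  -1.8] 21.468129815848236
wrist red [232, 77, 89, 7, 605] [405.8  27.9   9. ]
wrist red [271, 105, 27, 26, 547] [448.4  36.9   9. ]
wrist blue [127, 77, 90, 6, 534] [404.9 -95.2   9. ]
wrist blue [144, 99, 27, 25, 556] [ 440.6 -118.2    9. ]
wrist blue [313, 201, 23, 21, 357] [570.3  86.7   9. ]
side red [252, 239, 43, 10, 154] [441.   41.4   9. ]
side blue [263, 216, 9, 8, 56] [564.8  87.9   9. ]
side blue [331, 244, 17, 7, 84] [ 442.7 -111.2    9. ]
```

Request:
arm_command(motion=[{"offset": [0, 0.045, 0], "spin": 0}, {"offset": [0.025, 0.045, 0], "spin": 0}, {"offset": [0.05, 0.045, 0], "spin": 0}, {"offset": [0, 0, 0], "spin": 0.175}, {"offset": [0, 0, 0], "spin": 0.175}])

```text
time_s: 31.1
ee_pos: [451.4, 212.5, 200.9]
ee_rot: [-180.0, -0.0, 159.7]
force: [-0.5, -0.0, -2.9]
gripper_width: 21.4
gripper_force: 44.9
```

Request:
arm_command(motion=[{"offset": [0, 0, 0], "spin": 0.175}, {"offset": [0, 0, 0], "spin": 0.175}, {"offset": [0, 0, 0], "spin": 0.175}, {"offset": [0, 0, 0], "spin": 0.175}, {"offset": [0, 0, 0], "spin": 0.175}])

```text
time_s: 31.72
ee_pos: [452.1, 211.7, 200.8]
ee_rot: [-180.0, -0.0, 109.4]
force: [0.1, 0.6, -0.9]
gripper_width: 21.5
gripper_force: 44.9
```

Request:
arm_command(motion=[{"offset": [0, 0, 0], "spin": 0.175}, {"offset": [0, 0, 0.02], "spin": 0.171}, {"offset": [0, 0, 0.02], "spin": 0}, {"offset": [0, 0, 0], "spin": 0}])

```text
time_s: 32.22
ee_pos: [451.6, 211.6, 160.5]
ee_rot: [-179.9, 0.0, 89.9]
force: [-1.9, 0.2, -2.2]
gripper_width: 21.7
gripper_force: 44.9
```

```bash
python3 chk.py
python3 - <<'E'
from seg import *
s=env.state();p=s['ee_pos']
im,d=env.grab_frame('side'); P=cloud('side',d)
m=(abs(P[...,0]-p[0])<38)&(P[...,1]>90)&(P[...,1]<p[1]+20)&(P[...,2]>3)&(P[...,2]<150)
q=P[m]
for z in range(3,60,6):
    k=q[(q[:,2]>z)&(q[:,2]<z+6)]
    if len(k): print(z,len(k),np.round(np.percentile(k[:,0],[0,50,100])),np.round(np.percentile(k[:,1],[0,5,50,95,100])))
E
```

```text
[451.6 211.6 160.5] [-179.9    0.    89.9] 32.23 [-1.9  0.2 -2.2] 21.720625609961736
3 12 [421. 423. 427.] [130. 131. 139. 145. 146.]
9 31 [418. 424. 472.] [114. 115. 130. 143. 144.]
15 100 [414. 437. 488.] [ 90.  91. 116. 139. 146.]
21 84 [418. 443. 487.] [ 90.  92. 123. 142. 146.]
27 83 [419. 437. 486.] [123. 125. 129. 147. 152.]
33 54 [423. 443. 484.] [130. 130. 133. 148. 154.]
39 47 [431. 441. 468.] [131. 132. 136. 153. 155.]
45 43 [434. 444. 471.] [133. 134. 140. 156. 159.]
51 31 [442. 444. 461.] [137. 138. 144. 159. 162.]
57 35 [440. 445. 467.] [139. 140. 146. 161. 165.]
```

Request:
arm_command(motion=[{"offset": [0, 0, 0.001], "spin": 0}, {"offset": [-0.012, 0, 0], "spin": 0}, {"offset": [-0.011, 0, -0.004], "spin": 0}, {"offset": [-0.01, 0, -0.0035], "spin": 0}, {"offset": [-0.01, 0, -0.003], "spin": 0}], newtons=4)

```text
time_s: 32.9
ee_pos: [451.2, 167.5, 171.2]
ee_rot: [-180.0, 0.0, 89.9]
force: [0.7, -0.3, -1.7]
gripper_width: 22.1
gripper_force: 4.0
```

Request:
arm_command(motion=[{"offset": [-0.01, 0, -0.002], "spin": 0}, {"offset": [-0.01, 0, -0.0015], "spin": 0}, {"offset": [0, 0, 0], "spin": 0}])

```text
time_s: 33.28
ee_pos: [451.5, 147.9, 174.8]
ee_rot: [-180.0, 0.0, 89.9]
force: [0.4, 0.1, -0.6]
gripper_width: 21.9
gripper_force: 4.0
```

```bash
cat > foot.py <<'E'
from seg import *
s=env.state();p=s['ee_pos']
print(np.round(p,1),np.round(s['ee_rot'],1),s['time_s'],np.round(s['force'],1),s['gripper_width'])
im,d=env.grab_frame('side'); P=cloud('side',d)
m=(abs(P[...,0]-p[0])<38)&(P[...,1]>p[1]-110)&(P[...,1]<p[1]+40)&(P[...,2]>3)&(P[...,2]<150)
q=P[m]
for z in [3,9,15,21,27,33,39,45,60,75,90,105,120,135]:
    k=q[(q[:,2]>z)&(q[:,2]<z+6)]
    if len(k): print(z,len(k),np.round(np.percentile(k[:,0],[0,50,100])),np.round(np.percentile(k[:,1],[0,5,50,95,100])))
E
python3 foot.py
```

```text
[451.5 147.9 174.8] [-180.     0.    89.9] 33.275 [ 0.4  0.1 -0.6] 21.85465833315112
3 34 [417. 444. 484.] [ 87.  87. 122. 151. 156.]
9 93 [416. 433. 487.] [ 38.  48. 124. 150. 154.]
15 143 [415. 444. 489.] [ 38.  40.  92. 145. 152.]
21 71 [414. 431. 481.] [ 87.  89. 128. 147. 152.]
27 50 [417. 427. 482.] [128. 129. 131. 146. 148.]
33 51 [418. 431. 475.] [129. 130. 137. 148. 150.]
39 40 [429. 436. 470.] [127. 129. 134. 147. 149.]
45 33 [426. 442. 459.] [129. 129. 136. 148. 149.]
60 31 [437. 442. 452.] [129. 129. 138. 149. 150.]
75 24 [438. 442. 457.] [129. 130. 136. 150. 150.]
90 29 [436. 442. 459.] [129. 130. 138. 149. 151.]
105 27 [437. 442. 455.] [130. 131. 138. 149. 149.]
120 25 [438. 441. 456.] [131. 131. 138. 150. 150.]
135 29 [436. 441. 456.] [131. 131. 137. 150. 151.]
```

Request:
arm_command(motion=[{"offset": [0, 0, 0.002], "spin": 0}, {"offset": [0, 0, 0.002], "spin": 0}, {"offset": [0, 0, 0.001], "spin": 0}, {"offset": [0, 0, 0], "spin": 0}])

```text
time_s: 33.83
ee_pos: [451.5, 148.7, 169.6]
ee_rot: [-180.0, 0.0, 90.0]
force: [0.6, 0.5, -2.2]
gripper_width: 22.0
gripper_force: 4.0
```

```bash
python3 foot.py
```

```text
[451.5 148.7 169.6] [-180.    0.   90.] 33.825 [ 0.6  0.5 -2.2] 22.008678017593823
3 75 [416. 433. 487.] [ 87.  87. 124. 151. 157.]
9 86 [416. 439. 489.] [ 42.  48. 126. 150. 153.]
15 137 [414. 442. 489.] [ 39.  41.  93. 143. 152.]
21 63 [414. 437. 482.] [ 87.  89. 131. 147. 149.]
27 47 [418. 429. 480.] [130. 130. 138. 148. 151.]
33 35 [428. 434. 466.] [128. 129. 134. 148. 149.]
39 43 [430. 440. 468.] [130. 130. 137. 149. 150.]
45 23 [437. 441. 457.] [129. 129. 137. 149. 149.]
60 27 [437. 441. 460.] [129. 130. 138. 149. 149.]
75 28 [437. 442. 457.] [131. 131. 138. 149. 151.]
90 30 [438. 442. 454.] [130. 131. 138. 150. 152.]
105 28 [438. 441. 457.] [131. 132. 139. 151. 152.]
120 29 [438. 441. 456.] [131. 132. 141. 152. 152.]
135 32 [437. 441. 460.] [132. 132. 138. 150. 154.]
```

Request:
arm_command(motion=[{"offset": [0, 0, 0.002], "spin": 0}, {"offset": [0, 0, 0.002], "spin": 0}, {"offset": [0, 0, 0], "spin": 0}])

```text
time_s: 34.25
ee_pos: [452.2, 148.7, 166.7]
ee_rot: [179.9, -0.0, 89.9]
force: [-0.5, -0.3, 4.8]
gripper_width: 21.7
gripper_force: 4.0
```

Request:
arm_command(motion=[{"offset": [0, 0, 0], "spin": 0}, {"offset": [0, 0, 0], "spin": 0}, {"offset": [0, 0, 0], "spin": 0}, {"offset": [-0.008, 0, 0], "spin": 0}, {"offset": [0, 0, 0], "spin": 0}], jaw=0.045)

```text
time_s: 34.88
ee_pos: [451.5, 140.0, 165.7]
ee_rot: [-180.0, 0.0, 89.9]
force: [-0.5, 0.0, -0.5]
gripper_width: 44.9
gripper_force: 0.0
```

```bash
python3 foot.py
```

```text
[451.5 140.  165.7] [-180.     0.    89.9] 34.875 [-0.5  0.  -0.5] 44.93311377086168
3 78 [416. 432. 484.] [ 87.  87. 125. 149. 153.]
9 85 [417. 435. 486.] [ 31.  43. 126. 147. 152.]
15 168 [414. 443. 489.] [ 30.  33.  90. 143. 150.]
21 59 [417. 433. 484.] [ 87.  89. 131. 145. 149.]
27 40 [417. 432. 463.] [128. 128. 136. 146. 148.]
33 49 [427. 437. 471.] [128. 128. 133. 147. 150.]
39 25 [433. 442. 454.] [127. 129. 140. 148. 150.]
45 22 [437. 441. 455.] [127. 128. 135. 144. 147.]
60 22 [438. 441. 457.] [128. 128. 136. 146. 147.]
75 28 [439. 442. 457.] [127. 128. 136. 147. 149.]
90 30 [437. 441. 458.] [128. 128. 134. 148. 150.]
105 30 [437. 442. 454.] [127. 128. 136. 147. 148.]
120 27 [438. 442. 459.] [127. 128. 134. 148. 149.]
135 29 [440. 443. 459.] [127. 128. 135. 148. 149.]
```

Request:
arm_command(motion=[{"offset": [-0.0025, 0, -0.003], "spin": 0}, {"offset": [0, 0, 0], "spin": 0}, {"offset": [0, 0, 0], "spin": 0}, {"offset": [0, 0, 0], "spin": 0}, {"offset": [0, 0, 0], "spin": 0}], jaw=0.0, newtons=30)

```text
time_s: 35.55
ee_pos: [451.7, 138.2, 168.9]
ee_rot: [180.0, -0.0, 90.0]
force: [1.0, -0.2, 1.7]
gripper_width: 21.9
gripper_force: 30.0
```

Request:
arm_command(motion=[{"offset": [0, 0, 0], "spin": 0}, {"offset": [0, 0, -0.03], "spin": 0}, {"offset": [0, 0, -0.03], "spin": 0}])

```text
time_s: 35.92
ee_pos: [450.7, 137.9, 228.6]
ee_rot: [-179.8, 0.0, 89.9]
force: [1.4, 0.4, -2.7]
gripper_width: 21.3
gripper_force: 30.0
```

```bash
python3 chk.py wrist side
```

```text
[450.7 137.9 228.6] [-179.8    0.    89.9] 35.92 [ 1.4  0.4 -2.7] 21.253971778735618
wrist red [285, 218, 5, 10, 40] [407.1  69.2   9. ]
wrist blue [390, 203, 22, 19, 309] [572.3  82.7   9. ]
wrist blue [303, 322, 19, 10, 149] [ 442.3 -114.8    9. ]
side red [252, 239, 43, 10, 155] [440.9  41.7   9. ]
side blue [263, 216, 9, 8, 57] [564.5  87.8   9. ]
side blue [331, 244, 17, 7, 84] [ 442.7 -111.2    9. ]
```

Request:
arm_command(motion=[{"offset": [0, 0.055, 0], "spin": 0}, {"offset": [0, 0.06, 0], "spin": 0}, {"offset": [0, 0, 0.03], "spin": 0}, {"offset": [0, 0, 0.028], "spin": 0}, {"offset": [0, 0, 0], "spin": 0}])

```text
time_s: 36.65
ee_pos: [565.4, 137.6, 167.9]
ee_rot: [-179.7, 0.1, 89.9]
force: [-0.7, 0.2, -1.1]
gripper_width: 22.0
gripper_force: 30.0
```

Request:
arm_command(motion=[{"offset": [-0.015, 0, 0], "spin": 0}, {"offset": [-0.015, 0, 0], "spin": 0}, {"offset": [-0.015, 0, 0], "spin": 0}, {"offset": [-0.015, 0, 0], "spin": 0}, {"offset": [-0.015, 0, 0], "spin": 0}])

```text
time_s: 37.28
ee_pos: [566.5, 61.7, 170.9]
ee_rot: [180.0, -0.0, 89.9]
force: [0.4, -0.3, -2.4]
gripper_width: 21.8
gripper_force: 30.0
```

Request:
arm_command(motion=[{"offset": [-0.015, 0, 0], "spin": 0}, {"offset": [-0.015, 0, 0], "spin": 0}, {"offset": [-0.015, 0, 0], "spin": 0}, {"offset": [-0.01, 0, 0], "spin": 0}, {"offset": [0, 0, 0], "spin": 0}])

```text
time_s: 37.9
ee_pos: [566.4, 7.1, 170.7]
ee_rot: [-180.0, 0.0, 89.9]
force: [-0.8, -0.8, -2.1]
gripper_width: 21.6
gripper_force: 30.0
```

```bash
python3 chk.py wrist side
```

```text
[566.4   7.1 170.7] [-180.     0.    89.9] 37.9 [-0.8 -0.8 -2.1] 21.594025044083153
wrist red [165, 121, 19, 89, 607] [396.3  32.2   9. ]
wrist red [200, 147, 28, 27, 582] [443.3  37.4   9. ]
wrist blue [180, 225, 12, 52, 293] [395.5 -77.6   9. ]
side red [252, 239, 43, 10, 155] [440.9  41.4   9. ]
side blue [304, 219, 12, 7, 64] [562.4 -24.1   9. ]
side blue [331, 244, 17, 7, 84] [ 442.7 -111.2    9. ]
```

Request:
arm_command(motion=[{"offset": [-0.015, 0, 0], "spin": 0}, {"offset": [-0.015, 0, 0], "spin": 0}, {"offset": [-0.008, 0, 0], "spin": 0}, {"offset": [0, 0, 0], "spin": 0}, {"offset": [0.005, 0, -0.02], "spin": 0}])

```text
time_s: 38.62
ee_pos: [565.2, -25.2, 189.4]
ee_rot: [-179.8, -0.0, 89.9]
force: [-0.0, 0.1, -1.2]
gripper_width: 21.5
gripper_force: 30.0
```

Request:
arm_command(motion=[{"offset": [0, 0, -0.03], "spin": 0}, {"offset": [-0.02, 0.02, 0], "spin": 0}, {"offset": [-0.018, 0.02, 0], "spin": -0.175}, {"offset": [0, 0, 0], "spin": -0.175}, {"offset": [0, 0, 0], "spin": -0.175}])

```text
time_s: 39.25
ee_pos: [606.5, -63.1, 220.4]
ee_rot: [-180.0, -0.0, 120.3]
force: [-0.8, 0.7, -1.6]
gripper_width: 21.9
gripper_force: 30.0
```

Request:
arm_command(motion=[{"offset": [0, 0, 0], "spin": -0.175}, {"offset": [0, 0, 0], "spin": -0.175}, {"offset": [0, 0, 0], "spin": -0.175}, {"offset": [0, 0, 0], "spin": -0.175}, {"offset": [0, 0, 0], "spin": -0.175}])

```text
time_s: 39.88
ee_pos: [606.3, -62.8, 220.6]
ee_rot: [180.0, -0.0, 170.5]
force: [-0.4, -0.5, -1.7]
gripper_width: 21.8
gripper_force: 30.0
```

Request:
arm_command(motion=[{"offset": [0, 0, 0], "spin": -0.171}, {"offset": [0, 0, 0], "spin": 0}])

```text
time_s: 40.12
ee_pos: [606.4, -62.9, 220.7]
ee_rot: [180.0, -0.0, 179.9]
force: [0.1, -0.8, -1.4]
gripper_width: 21.4
gripper_force: 30.0
```

```bash
python3 chk.py wrist side
```

```text
[606.4 -62.9 220.7] [180.   -0.  179.9] 40.12 [ 0.1 -0.8 -1.4] 21.42859786100994
wrist red [360, 0, 91, 6, 541] [400.1  36.8   9. ]
wrist red [391, 31, 26, 29, 599] [444.3  39.5   9. ]
wrist blue [253, 0, 90, 5, 449] [399.2 -87.4   9. ]
wrist blue [262, 25, 28, 28, 610] [ 436.7 -114.4    9. ]
wrist blue [307, 133, 22, 25, 260] [566.2 -67.2   9. ]
side red [252, 239, 43, 10, 154] [441.   41.4   9. ]
side blue [322, 219, 9, 8, 60] [562.8 -63.7   9. ]
side blue [331, 244, 17, 7, 84] [ 442.7 -111.2    9. ]
```

Request:
arm_command(motion=[{"offset": [0, -0.003, 0.025], "spin": 0}, {"offset": [0, 0, 0.025], "spin": 0}, {"offset": [0.014, 0, 0], "spin": 0}, {"offset": [0.015, 0, 0], "spin": 0}, {"offset": [0.015, 0, 0], "spin": 0}])

```text
time_s: 40.85
ee_pos: [561.7, -66.1, 172.1]
ee_rot: [-180.0, 0.1, 179.9]
force: [0.7, -0.4, -1.6]
gripper_width: 21.8
gripper_force: 30.0
```

Request:
arm_command(motion=[{"offset": [0.015, 0, 0], "spin": 0}, {"offset": [0.015, 0, 0], "spin": 0}, {"offset": [0, 0, 0], "spin": 0}])

```text
time_s: 41.22
ee_pos: [530.9, -66.0, 171.1]
ee_rot: [180.0, -0.0, 179.9]
force: [-0.2, 0.8, -2.6]
gripper_width: 21.7
gripper_force: 30.0
```

```bash
python3 chk.py wrist side
```

```text
[530.9 -66.  171.1] [180.   -0.  179.9] 41.23 [-0.2  0.8 -2.6] 21.6599381352681
wrist red [367, 66, 98, 8, 762] [404.1  37.5   9. ]
wrist red [400, 97, 29, 29, 666] [446.6  39.6   9. ]
wrist blue [251, 65, 98, 8, 704] [403.2 -88.1   9. ]
wrist blue [261, 91, 30, 28, 667] [ 439.2 -114.6    9. ]
wrist blue [305, 141, 27, 27, 566] [494.3 -67.6   9. ]
side red [252, 239, 43, 10, 154] [441.   41.4   9. ]
side blue [318, 229, 12, 12, 107] [499.9 -65.    9. ]
side blue [331, 244, 17, 7, 84] [ 442.7 -111.2    9. ]
```

Request:
arm_command(motion=[{"offset": [0.015, 0, 0], "spin": 0}, {"offset": [0.015, 0, 0], "spin": 0}, {"offset": [0.012, 0, 0], "spin": 0}, {"offset": [0.006, 0, 0], "spin": 0}, {"offset": [0, 0, 0], "spin": 0}])

```text
time_s: 41.95
ee_pos: [483.9, -66.0, 170.9]
ee_rot: [180.0, 0.0, 179.9]
force: [0.5, 0.1, -2.4]
gripper_width: 21.5
gripper_force: 30.0
```

Request:
arm_command(motion=[{"offset": [-0.03, 0, 0], "spin": 0}, {"offset": [-0.03, 0, -0.02], "spin": 0}, {"offset": [0, -0.04, -0.04], "spin": 0}, {"offset": [0, -0.06, 0], "spin": 0}, {"offset": [0, -0.06, 0], "spin": 0}])

```text
time_s: 42.58
ee_pos: [545.0, -227.6, 231.3]
ee_rot: [-180.0, 0.1, -180.0]
force: [0.5, -0.3, -1.7]
gripper_width: 21.8
gripper_force: 30.0
```

```bash
python3 chk.py wrist side top
python3 - <<'E'
from seg import *
import glob,os
for c in('wrist','top'):
    s=env.state()
    for n in('pad','glass_bottle','plastic_cup','glass_jar'):
        for r in env.pinpoint(c,n)[:1]: print(c,n,round(r['score'],2),np.round(atz(c,r['location'],2 if n=='pad' else 0,s),1))
f=max(glob.glob('pics/wrist_*'),key=os.path.getmtime); cv2.imwrite('pics/w9.png',cv2.imread(f))
E
```

```text
[ 545.  -227.6  231.3] [-1.8e+02  1.0e-01 -1.8e+02] 42.58 [ 0.5 -0.3 -1.7] 21.786613267130342
wrist red [494, 61, 84, 7, 529] [403.4  31.5   9. ]
wrist red [514, 88, 26, 25, 509] [445.7  30.    9. ]
wrist blue [396, 60, 84, 7, 497] [401.8 -90.2   9. ]
wrist blue [397, 82, 27, 25, 492] [ 437.7 -122.     9. ]
wrist blue [434, 89, 23, 25, 470] [447.1 -75.2   9. ]
side red [252, 239, 43, 10, 154] [441.   41.4   9. ]
side blue [312, 241, 17, 9, 92] [447.  -66.1   9. ]
side blue [331, 244, 17, 7, 84] [ 442.7 -111.2    9. ]
top red [298, 264, 12, 12, 106] [444.1  41.5   9. ]
top red [287, 285, 38, 3, 101] [402.1  31.7   9. ]
top blue [338, 264, 12, 11, 105] [446.3 -63.2   9. ]
top blue [355, 267, 13, 12, 110] [ 437.2 -109.4    9. ]
top blue [333, 285, 38, 3, 94] [402.  -79.2   9. ]
wrist pad 0.28 [444.9  41.7   2. ]
wrist glass_bottle 0.58 [447.3  41.    0. ]
wrist plastic_cup 0.45 [445.6 -67.5   0. ]
wrist glass_jar 0.59 [786.6  -7.    0. ]
top pad 0.75 [ 534.5 -306.8    2. ]
top glass_bottle 0.5 [661.7  -7.6   0. ]
top plastic_cup 0.72 [515.2 314.4   0. ]
top glass_jar 0.44 [ 543.8 -245.8    0. ]
```

View pics/w9.png

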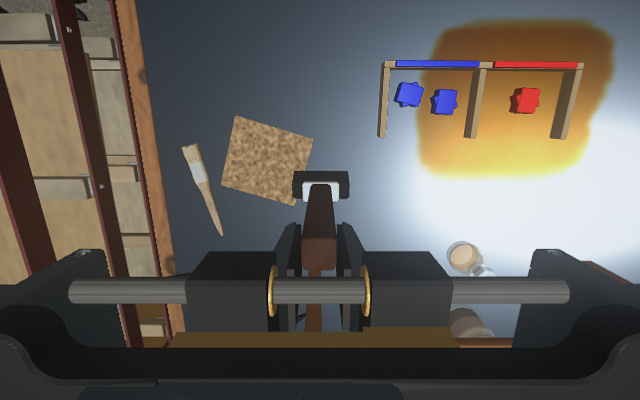

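Request:
arm_command(motion=[{"offset": [0.01, -0.036, 0], "spin": 0}, {"offset": [0.01, -0.036, 0], "spin": 0}, {"offset": [0, 0, 0.015], "spin": 0.14}, {"offset": [0, 0, 0.015], "spin": 0.14}, {"offset": [0, 0, 0], "spin": 0}])

```text
time_s: 43.75
ee_pos: [523.6, -297.2, 199.7]
ee_rot: [180.0, -0.2, 164.0]
force: [0.1, -0.1, -2.2]
gripper_width: 21.9
gripper_force: 30.0
```

Run:
```python
from seg import *
s=env.state(); p=s['ee_pos']; print(np.round(p,1),np.round(s['ee_rot'],1))
for c in('side','top','wrist'):
    im,d=env.grab_frame(c); P=cloud(c,d,s)
    hsv=cv2.cvtColor(im,cv2.COLOR_BGR2HSV)
    near=(abs(P[...,0]-p[0])<70)&(abs(P[...,1]-p[1])<75)
    pad=near&(abs(P[...,2]-2)<7)&(hsv[...,0]>5)&(hsv[...,0]<25)&(hsv[...,1]>60)
    k,l,st,_=cv2.connectedComponentsWithStats(pad.astype(np.uint8)); 
    i=1+np.argmax(st[1:,4]); v,u=np.where(l==i)
    q=np.array([atz(c,(a,b),2,s)[:2] for a,b in zip(u,v)],np.float32); print(c,'pad',len(q),cv2.minAreaRect(q))
    foot=near&(P[...,2]>30)&(P[...,2]<58); q=P[foot][:,:2].astype(np.float32)
    if len(q)>5: print('foot',len(q),cv2.minAreaRect(q))
cv2.imwrite('pics/w10.png',im)
```

```text
[ 523.6 -297.2  199.7] [180.   -0.2 164. ]
side pad 870 ((523.763427734375, -300.80364990234375), (107.77661895751953, 100.11062622070312), 73.27115631103516)
foot 348 ((510.4825134277344, -297.1570129394531), (28.018892288208008, 68.78914642333984), 0.5478689074516296)
top pad 862 ((526.6597290039062, -298.1893310546875), (109.81952667236328, 100.0444564819336), 73.32988739013672)
foot 74 ((522.3436279296875, -293.62725830078125), (64.24683380126953, 33.39543151855469), 73.83692169189453)
wrist pad 4010 ((525.4140625, -301.8343811035156), (109.47098541259766, 99.4344482421875), 73.05554962158203)
foot 584 ((520.588134765625, -298.682861328125), (64.09913635253906, 32.261802673339844), 72.95426177978516)
```

Request:
arm_command(motion=[{"offset": [-0.0055, -0.0025, 0], "spin": 0}, {"offset": [0, 0, 0.013], "spin": 0}, {"offset": [0, 0, 0.01], "spin": 0}, {"offset": [0, 0, 0.003], "spin": 0}, {"offset": [0, 0, 0], "spin": 0}])

```text
time_s: 44.52
ee_pos: [528.6, -301.8, 174.2]
ee_rot: [180.0, -0.0, 163.9]
force: [0.2, -0.6, -1.7]
gripper_width: 21.8
gripper_force: 30.0
```

```bash
cat > pf.py <<'E'
from seg import *
s=env.state(); p=s['ee_pos']; print(np.round(p,1),np.round(s['ee_rot'],1),np.round(s['force'],1),s['time_s'])
for c in('top','wrist'):
    im,d=env.grab_frame(c); P=cloud(c,d,s)
    hsv=cv2.cvtColor(im,cv2.COLOR_BGR2HSV)
    near=(abs(P[...,0]-p[0])<70)&(abs(P[...,1]-p[1])<75)
    pad=near&(abs(P[...,2]-2)<7)&(hsv[...,0]>5)&(hsv[...,0]<25)&(hsv[...,1]>60)
    k,l,st,_=cv2.connectedComponentsWithStats(pad.astype(np.uint8)); i=1+np.argmax(st[1:,4]); v,u=np.where(l==i)
    q=np.array([atz(c,(a,b),2,s)[:2] for a,b in zip(u,v)],np.float32); print(c,'pad',len(q),cv2.minAreaRect(q))
    foot=near&(P[...,2]>8)&(P[...,2]<34); q=P[foot]
    if len(q)>5: print('foot',len(q),cv2.minAreaRect(q[:,:2].astype(np.float32)))
    h=P[near&(P[...,2]>180)&(P[...,2]<200)]; 
    if len(h)>5: print('top',len(h),cv2.minAreaRect(h[:,:2].astype(np.float32)),np.median(h[:,2]))
E
python3 pf.py
```

```text
[ 528.6 -301.8  174.2] [180.   -0.  163.9] [ 0.2 -0.6 -1.7] 44.525
top pad 860 ((526.6597290039062, -298.1893310546875), (109.81952667236328, 100.0444564819336), 73.32988739013672)
foot 95 ((559.5081787109375, -315.146728515625), (67.53910827636719, 117.59119415283203), 62.630088806152344)
top 12 ((532.8424682617188, -279.2981262207031), (1.8193726539611816, 31.506242752075195), 76.32059478759766) 194.7733498710594
wrist pad 4870 ((526.9580688476562, -302.6363830566406), (109.83091735839844, 99.5177001953125), 73.1502914428711)
foot 596 ((525.6732788085938, -303.4468688964844), (64.17916870117188, 31.47020149230957), 72.93818664550781)
top 1839 ((527.4005126953125, -302.87860107421875), (40.333099365234375, 34.13385772705078), 73.85980224609375) 197.1149087556191
```

Request:
arm_command(motion=[{"offset": [0, 0, 0.002], "spin": 0}, {"offset": [0, 0, 0.001], "spin": 0}, {"offset": [0, 0, 0], "spin": 0}])

```text
time_s: 45.0
ee_pos: [528.7, -301.9, 171.7]
ee_rot: [180.0, -0.0, 163.9]
force: [0.6, 0.6, -2.0]
gripper_width: 21.7
gripper_force: 30.0
```

Request:
arm_command(motion=[{"offset": [0, 0, 0.001], "spin": 0}, {"offset": [0, 0, 0], "spin": 0}])

```text
time_s: 45.25
ee_pos: [528.7, -301.9, 170.7]
ee_rot: [180.0, -0.0, 163.9]
force: [0.4, -0.1, -1.4]
gripper_width: 21.9
gripper_force: 30.0
```

Request:
arm_command(motion=[{"offset": [0, 0, 0.001], "spin": 0}, {"offset": [0, 0, 0], "spin": 0}, {"offset": [0, 0, 0], "spin": 0}], newtons=4)

```text
time_s: 45.62
ee_pos: [528.8, -301.9, 169.7]
ee_rot: [180.0, 0.0, 163.9]
force: [-0.9, 0.2, -1.7]
gripper_width: 22.1
gripper_force: 4.0
```

Request:
arm_command(motion=[{"offset": [0, 0, 0.001], "spin": 0}, {"offset": [0, 0, 0], "spin": 0}])

```text
time_s: 45.88
ee_pos: [528.8, -301.9, 168.7]
ee_rot: [180.0, 0.0, 163.9]
force: [-0.4, 0.4, -1.1]
gripper_width: 22.2
gripper_force: 4.0
```

Request:
arm_command(motion=[{"offset": [0, 0, 0.001], "spin": 0}, {"offset": [0, 0, 0], "spin": 0}])

```text
time_s: 46.12
ee_pos: [529.1, -302.4, 168.5]
ee_rot: [-180.0, 0.1, 163.9]
force: [-1.5, -1.3, 2.6]
gripper_width: 21.9
gripper_force: 4.0
```

Request:
arm_command(motion=[{"offset": [0, 0, 0.001], "spin": 0}, {"offset": [0, 0, 0], "spin": 0}])

```text
time_s: 46.38
ee_pos: [529.4, -302.6, 167.9]
ee_rot: [-179.9, 0.1, 163.9]
force: [-1.0, -0.6, 5.9]
gripper_width: 22.1
gripper_force: 4.0
```

Contact. Release and rise straight up.

Request:
arm_command(motion=[{"offset": [0, 0, -0.001], "spin": 0}, {"offset": [0, 0, 0], "spin": 0}, {"offset": [0, 0, 0], "spin": 0}, {"offset": [0, 0, 0], "spin": 0}, {"offset": [0, 0, 0], "spin": 0}], jaw=0.07)

```text
time_s: 47.0
ee_pos: [528.7, -301.9, 167.6]
ee_rot: [180.0, -0.0, 163.9]
force: [0.0, 0.7, 0.1]
gripper_width: 68.2
gripper_force: 0.0
```

Request:
arm_command(motion=[{"offset": [0, 0, 0], "spin": 0}, {"offset": [0, 0, -0.02], "spin": 0}, {"offset": [0, 0, -0.04], "spin": 0}, {"offset": [0, 0, -0.04], "spin": 0}, {"offset": [0.05, 0, 0], "spin": 0}])

```text
time_s: 47.62
ee_pos: [484.0, -289.8, 270.8]
ee_rot: [-179.9, 0.5, 164.0]
force: [-0.5, -1.0, -0.4]
gripper_width: 70.0
gripper_force: 0.0
```

Request:
arm_command(motion=[{"offset": [0.06, 0, 0], "spin": 0}, {"offset": [0.06, 0, 0], "spin": 0}, {"offset": [0, 0, 0], "spin": 0}])

```text
time_s: 48.0
ee_pos: [362.0, -253.3, 268.1]
ee_rot: [180.0, -0.0, 163.8]
force: [0.5, -0.7, 0.3]
gripper_width: 69.8
gripper_force: 0.0
```

```bash
python3 chk.py top
python3 - <<'E'
from seg import *
s=env.state()
for c in ('top','side','wrist'):
    im,d=env.grab_frame(c); P=cloud(c,d,s)
    for lo,hi in [(180,200),(45,170),(8,36)]:
        m=(P[...,2]>lo)&(P[...,2]<hi)&(abs(P[...,0]-525)<70)&(abs(P[...,1]+300)<70); q=P[m]
        if len(q)>5: print(c,lo,len(q),cv2.minAreaRect(q[:,:2].astype(np.float32)))
    for n in('glass_bottle','plastic_cup'):
        for r in env.pinpoint(c,n)[:1]: print(c,n,round(r['score'],2),np.round(atz(c,r['location'],0,s),1))
    if c=='top': cv2.imwrite('pics/t9.png',cv2.resize(im[150:300,180:480],(800,400),interpolation=cv2.INTER_CUBIC))
E
```

```text
[ 362.  -253.3  268.1] [180.   -0.  163.8] 48.0 [ 0.5 -0.7  0.3] 69.82305933208661
top red [298, 264, 12, 12, 106] [444.1  41.5   9. ]
top red [287, 285, 38, 3, 100] [402.1  31.9   9. ]
top blue [338, 264, 12, 11, 106] [446.3 -63.4   9. ]
top blue [355, 267, 13, 12, 110] [ 437.2 -109.4    9. ]
top blue [333, 285, 38, 3, 94] [402.  -79.2   9. ]
top 180 110 ((527.0281372070312, -299.024169921875), (21.40009117126465, 21.71103286743164), 74.22684478759766)
top 45 172 ((526.1211547851562, -290.8318176269531), (24.38679313659668, 11.14007568359375), 15.266587257385254)
top 8 152 ((527.5861206054688, -289.68341064453125), (80.4868392944336, 38.41094207763672), 82.09976959228516)
top plastic_cup 0.64 [513.6 312.5   0. ]
side 180 73 ((526.0101928710938, -302.10699462890625), (20.452836990356445, 21.154590606689453), 69.64533233642578)
side 45 559 ((521.2753295898438, -304.30908203125), (19.23821449279785, 28.696340560913086), 17.951204299926758)
side 8 348 ((523.83154296875, -301.3041687011719), (64.1265869140625, 29.6937255859375), 75.43586730957031)
side glass_bottle 0.73 [445.6 -24.4   0. ]
wrist 45 489 ((516.5907592773438, -300.7867126464844), (22.012718200683594, 6.098226070404053), 71.72838592529297)
wrist 8 503 ((516.6194458007812, -301.1976013183594), (64.05612182617188, 15.675766944885254), 74.1766586303711)
```

View pics/t9.png

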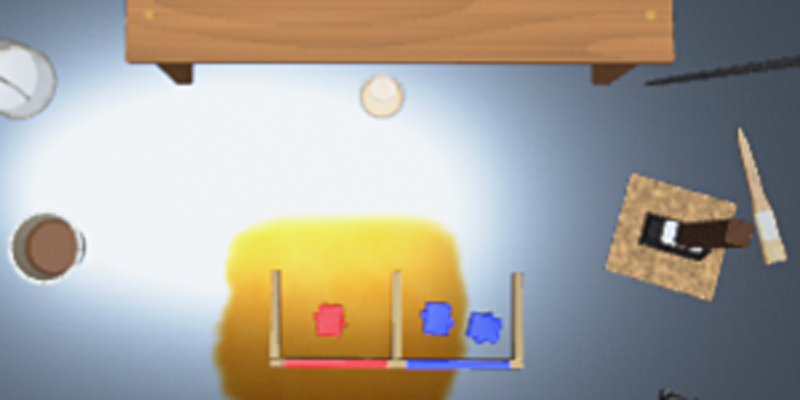

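The final top view shows red at (330,320) in the red bay and both blues at (437,319) and (484,327) in the blue bay. The pusher stands centred on the pad, and the bottle and cup have not moved.

```bash
python3 -c "
from workcell import env
print(env.job_done())"
```

```text
the job is handed in; nothing more can be done
None
```

The job is handed in at about 48 s of the 72 s: the red chunk is in the red bay, both blue chunks are in the blue bay, and the pusher stands upright and released in the middle of its pad; the bottle and cup stand where they were, and the jar was not near the work but I could not confirm its position in the last picture.

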